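# Unhook the sizing gauge and stand it in its rest

## Task

Take the orange sizing gauge off the barbed hook: raise it a little, tilt its handle back towards the hook's post and, feeling your way, ease it out over the barb without forcing it against the springy hook. Then stand it upright, fully down in the slot of the wooden rest, gently, and let go. Leave everything else on the table where it is.

Things in the scene. Friction and masses are not known exactly. Their poses are not given: they have to be found in the camera images.
- stand: Hook stand, fixed to the table: dark base plate 100 x 110 x 12 mm, aluminium post 16 mm square and 168 mm high with a black clamp. Origin on the table under the post's axis; z up, x level, the way the hook points. The hook is thin and springy (its root gives 1 mm per 4 N, straight up or down): neither gauge nor robot may press it or the stand with more than 12 N.
- hook_root (a point): Where the hook rod's centre line meets the post's axis, 150 mm up; axes as the stand's. The hook is a round steel rod, 7 mm thick, in the plane y = 0: level along x from here to a bend, then sloping up and outward, straight, for 24 mm to its end.
- bend_zone (a point): Point on the rod's centre line 102 mm out from the post's axis, axes as the stand's. The real bend lies up to 20 mm from it, either way along x, and the part beyond slopes up by 31 to 45 degrees; neither is measured. At the rod's end a red barb, 4 mm thick, runs back on the upper side to a point 10 mm back along the slope and 8 mm above its centre line. The underside is smooth.
- gauge_grip (a point): Centre of the handle of the orange sizing gauge, which hangs on the hook: a flat plate 8 mm thick all over, 175 mm tall, 75 to 150 g. Its x is the plate's normal (along the hook's x at the start), y across, z up the handle. Handle 26 mm wide, black inlay, from 45 mm below (window 10 mm lower) to 27 mm above this point. Grip it across the 8 mm; a body 84 mm wide with square holes is below.
- gauge_window (a point): Centre of the hanging window, 64 mm below gauge_grip: 26 mm wide (y), 18 mm high (z). The rod runs through it, the upper edge resting on it 56 to 68 mm out from the post's axis. To pass the barb the plate must lean 30 to 45 degrees, handle towards the post, with the window's lower edge kept against the hook's smooth underside; upright, or with the rod at the upper edge, it catches.
- gauge_foot (a point): Middle of the gauge's straight lower edge, 148 mm below gauge_grip; the edge is 84 mm long (y) and 8 mm thick (x).
- rest_slot (a point): Centre of the slot's floor in the wooden rest (block 69 x 130 mm, 45 mm high, fixed). The floor is 10 mm above the table; the slot is 35 mm deep, 13 mm wide (its x) and 96 mm long (its y), z up. The gauge stands in it on its foot, its y along the slot, either way round; it may lean a little by the slot's play.
- sherd: Potsherd about 58 x 40 x 7 mm lying on the table: leave alone. Origin under its centre.
- find_stone: Reddish stone, 48 mm across, 31 mm high: leave alone. Origin under its centre.
- find_pebble: Grey pebble, 36 mm across, 21 mm high: leave alone. Origin under its centre.
- notes: Yellow note pad 76 x 76 x 22 mm: leave alone. Origin under its centre.
- caliper: Caliper 200 mm long, lying flat: leave alone. Origin under its beam's middle.
There are look-alikes about, which are no part of the job. Several things have the shape of the stand; the one meant has the colours described above. There is more than one size of the part that bears gauge_grip; the job needs the smaller.

How it is judged:
By the outcome, as a careful person would: the job done as asked, in the order asked, and still so for the second after the job is handed in, with the robot touching nothing.
It also fails if it takes over 72 s, if anything falls off the work surface, if the arm or the gripper's body presses on something with over 40 N, if the wrist force passes 120 N, or if a joint passes its speed limit or range.

## Robot

A 6-joint arm with a two-finger parallel gripper is mounted at the origin on the work surface. World frame = base frame: x ahead of the robot, y to its left, z up, the work surface at z = 0. Lengths are in m, angles in rad, forces in N, time in s.
With the tool pointing down it reaches from about 0.35 to 0.975 m from the base axis. Payload 17.4 kg.
Tool frame: the origin (TCP) lies at the very end of the fingers, on their centre line; the grasp point (between the pads) lies 19 mm behind it; z points along the fingers, y is the direction in which the jaws open and shut (so a half turn about z gives the same grasp; the last joint's range is limited). The gripper opens to 85 mm and grips with 20 to 120 N. Pads are 22 mm wide; open, the fingers measure 114 mm over their backs; the gripper's body (76 mm by 85 mm) begins 54 mm behind the grasp point. The pads swing forward as they close: fully open they stand 13 mm farther back than shut.
Start: joints at [-1.338, 0.116, 1.442, -0, 1.584, -0.038], TCP at [0.181, -0.65, 0.231] pointing down, gripper open.
Joint ranges: [-2.83, 2.83], [-0.83, 2.19], [0.07, 2.5], [-1.14, 4.28], [0.01, 3], [-2.97, 2.97]. Speed limits (rad/s): [1.89, 1.89, 2.22, 3.14, 3.14, 3.14].

## Interface

Orientations are given as a 3x3 rotation matrix whose columns are the frame's x, y, z axes.
In Python, from station import monitor, eyes, r gives the robot as it stands.
- The arm moves only by the tool play_rows, never from a script. Its argument "moves" is a list of rows, each an object of numbers: "dx", "dy", "dz": the shift along the tool's x, y, z each as a share of 0.4 m, from -1 to 1; "spin": the turn about the tool's z as a share of 90 degrees, from -1 to 1. A call has 1 to 20 rows; each row is the pose to reach, as a shift and turn from the pose measured when the call began, along the tool's axes at that moment; what a row does not reach only later rows make up. A row lasts 1/8 s, in which the tool goes at most 62.5 mm and 10.7 degrees, less where a joint would pass 70% of its speed; a pose out of reach is approached as far as the arm can. A call with a number of a shift or a turn outside -1 to 1 is refused whole. A call with a gripper value outside its range is refused whole. "jaw" is the gripper's target within -1 to 1 (fully open at 1, half-way at 0, shut at -1), set as the call begins (left out, the last holds). The fingers move at their own pace and stop on an object; "squeeze" is the grip in N (left out, the last holds). Time passes only in rows, so rows that repeat a pose let the fingers close. It gives the time, the measured TCP pose, the force and the opening at its end, in the units of the state.
- monitor.sense(): the state, without advancing time (a new reading comes with each control period).
- eyes.get_image(name): name is "scene" or "top" or "wrist"; returns (picture, depth): 480x640x3 uint8, red, green, blue; 480x640 float32, m along the optical axis (not along the pixel's ray), 0 where there is no reading.
- eyes.camera_model(name): a dict with "fx", "fy", "cx", "cy" (pixels), "R" (3x3) and "t" (3): a world point X has camera coordinates R X + t. Camera axes: x right, y down, z forward; pixel columns grow to the right and rows downward; lengths in m; the calibration is good to about 2 mm. A picture is of the moment at which its call begins: read the wrist's pose just before it. camera_model takes no time and is no camera call; for the wrist camera it gives the pose at the moment of the call.
- r.hand_in(): hands the job in, once; it reports no verdict.
The state is a dict: "time_s": time; "qpos": joint angles; "joint_velocities": joint speeds; "joint_torque": joint torques, N m; "tool_pos": TCP position; "tcp_rot": TCP orientation; "force": force on the tool from outside, world axes, zero at the start; "moment": the same for the moment, N m; "grip_width": finger opening in m.
Only numpy, scipy, OpenCV 4.12 (cv2) and the standard library are available. Lean on these libraries where they do the work, as an engineer would, in place of code of your own. Each camera call takes 0.05 s, during which the arm holds its last target.

## Working session

There is one attempt and no reset: what is moved stays moved. The work goes in short steps, Python scripts to look and compute and a tool call to move; the robot and the scene stay as the last step left them, time stands still between calls to the robot, and variables do not carry over. Pictures are saved under pics/ and viewed, and the job is handed in when it is done.

Besides the shell and the picture viewer there is one more tool, called after "Emit:" in YAML: its name, and indented under it one key for each argument. play_rows: Moves the arm, as the interface text tells. Its arguments: {"type":"object","properties":{"moves":{"type":"array"},"jaw":{"type":"number"},"squeeze":{"type":"number"}},"required":["moves"]}

```bash
ls; mkdir -p pics; python3 - <<'E'
from station import monitor, eyes, r
import cv2, numpy as np
s=monitor.sense(); print({k:np.round(v,3).tolist() for k,v in s.items()})
for n in ["scene","top","wrist"]:
    m=eyes.camera_model(n); print(n,{k:np.round(v,4).tolist() for k,v in m.items()})
    p,d=eyes.get_image(n); cv2.imwrite(f"pics/{n}0.png",p[:,:,::-1]); np.save(f"pics/{n}0_d.npy",d)
E
```

```text
pics
{'time_s': 0.0, 'qpos': [-1.338, 0.117, 1.442, -0.0, 1.584, -0.038], 'joint_velocities': [-0.0, -0.0, -0.001, -0.001, -0.001, 0.002], 'joint_torque': [0.004, -73.199, -63.248, 0.0, 0.006, -0.0], 'tool_pos': [0.18, -0.65, 0.231], 'tcp_rot': [[0.964, 0.267, -0.0], [0.267, -0.964, 0.001], [-0.0, -0.001, -1.0]], 'force': [0.357, -0.322, -0.006], 'moment': [-0.022, 0.032, -0.026], 'grip_width': 0.085}
scene {'fx': 510.2684, 'fy': 510.2684, 'cx': 318.9603, 'cy': 236.3735, 'R': [[-0.1617, 0.9868, -0.0004], [0.7976, 0.1304, -0.5889], [-0.5811, -0.0955, -0.8082]], 't': [0.037, -0.2774, 1.4309]}
top {'fx': 460.7582, 'fy': 460.7582, 'cx': 329.3382, 'cy': 242.8888, 'R': [[-0.0203, -0.9998, -0.0031], [-0.9963, 0.0205, -0.0837], [0.0837, 0.0014, -0.9965]], 't': [0.0481, 0.4859, 1.0942]}
wrist {'fx': 370.0273, 'fy': 370.0273, 'cx': 315.721, 'cy': 235.6426, 'R': [[0.2676, -0.9635, -0.0017], [-0.9155, -0.2549, 0.3113], [-0.3003, -0.0817, -0.9503]], 't': [-0.6761, -0.0409, 0.3803]}
```

View pics/scene0.png

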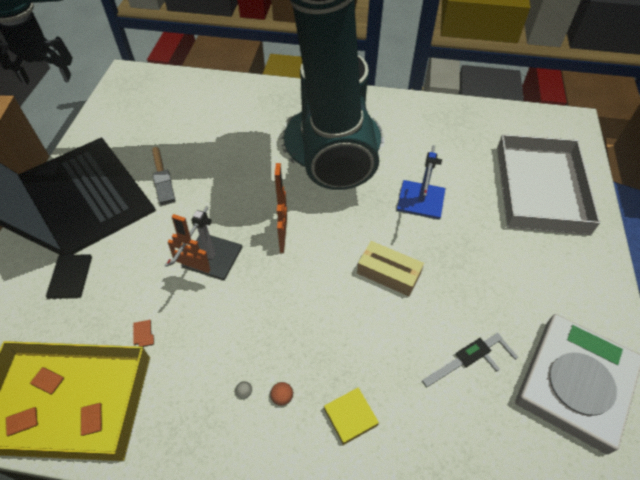

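View pics/top0.png

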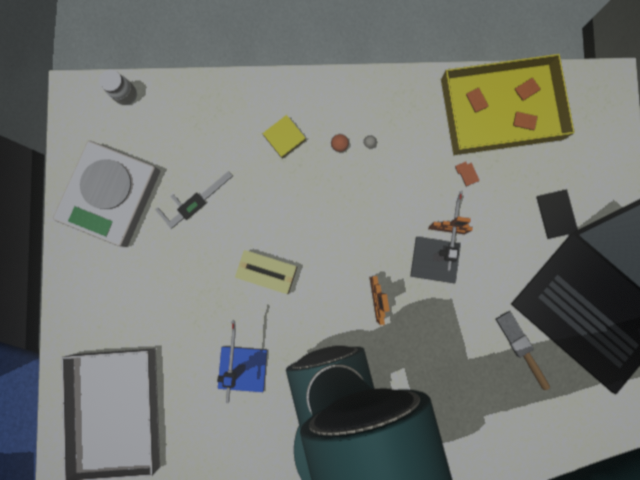

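View pics/wrist0.png

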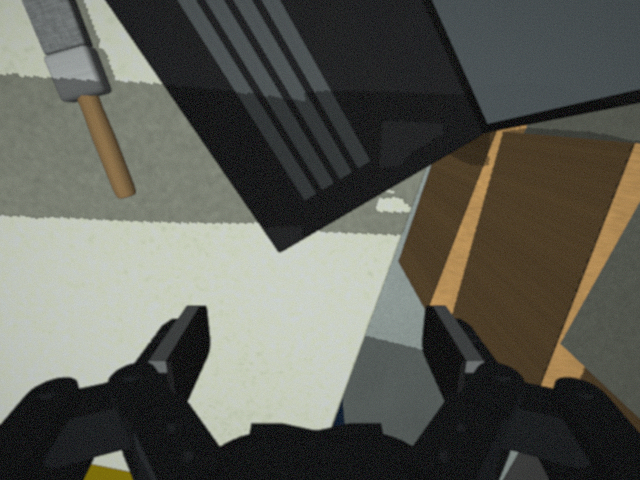

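Candidates for the gauge are the hanging orange one at top (452,226) / scene (190,245), the free-standing orange one at top (378,300) / scene (281,208), and the orange sherds. For the stand: the dark base at top (437,258), against the blue look-alike at top (243,370). I choose the hanging gauge on the dark stand and will check it in a crop.

```bash
python3 - <<'E'
import cv2, numpy as np
a=cv2.imread("pics/scene0.png"); b=cv2.imread("pics/top0.png")
c1=cv2.resize(a[195:300,140:300],None,fx=5,fy=5,interpolation=cv2.INTER_CUBIC)
cv2.imwrite("pics/c1.png",c1)
c2=cv2.resize(b[180:330,360:490],None,fx=4,fy=4,interpolation=cv2.INTER_CUBIC)
cv2.imwrite("pics/c2.png",c2)
E
```

```text
(no output)
```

View pics/c1.png

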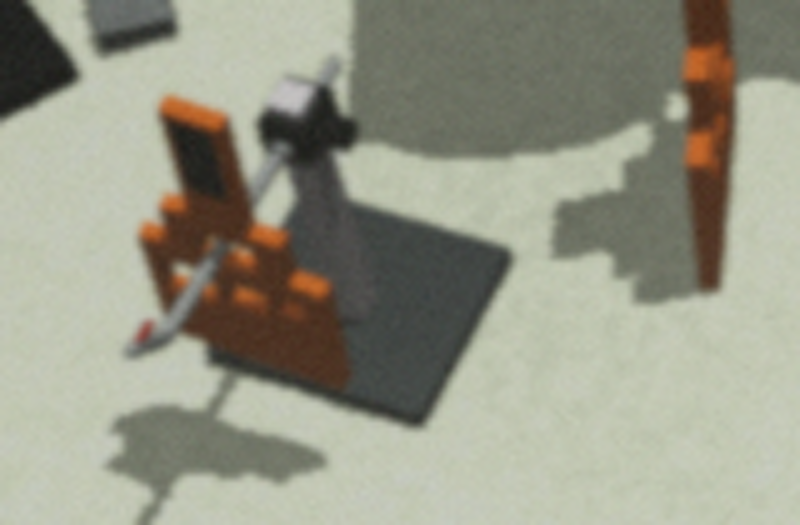

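View pics/c2.png

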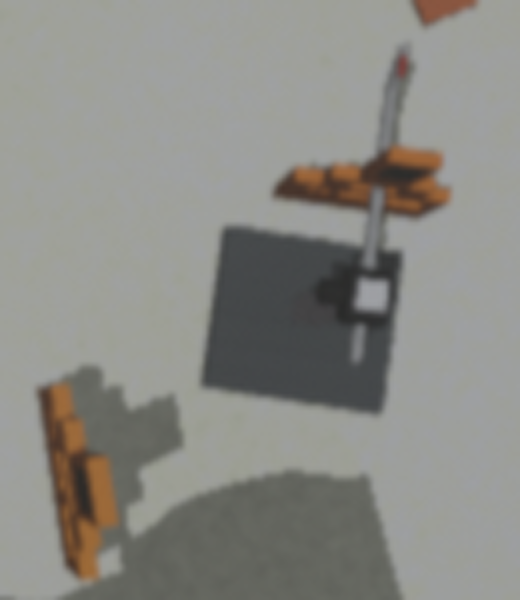

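The crop confirms it: a black-inlay handle hanging on the grey hook with a red barb at crop (148,330), over a dark base. Now I triangulate.

```bash
cat > h.py <<'E'
import cv2, numpy as np
from station import monitor, eyes, r
C={n:eyes.camera_model(n) for n in("scene","top")}
def ray(m,u,v):
    R=np.array(m["R"]);t=np.array(m["t"])
    d=R.T@np.array([(u-m["cx"])/m["fx"],(v-m["cy"])/m["fy"],1]); return -R.T@t,d
def onz(m,u,v,z):
    o,d=ray(m,u,v); return o+d*(z-o[2])/d[2]
def pix(m,X):
    c=np.array(m["R"])@X+np.array(m["t"]); return np.array([m["fx"]*c[0]/c[2]+m["cx"],m["fy"]*c[1]/c[2]+m["cy"]])
def tri(ms):
    A=np.zeros((3,3));b=np.zeros(3);L=[]
    for m,u,v in ms:
        o,d=ray(m,u,v);d=d/np.linalg.norm(d);P=np.eye(3)-np.outer(d,d);A+=P;b+=P@o;L.append((o,P))
    X=np.linalg.solve(A,b); return X,[round(float(np.linalg.norm(P@(X-o))),4) for o,P in L]
def dep(m,D,u,v):
    o,d=ray(m,u,v); z=D[int(round(v)),int(round(u))]; return o+d*z
E
python3 - <<'E'
from h import *
np.set_printoptions(precision=4,suppress=True)
S,T=C["scene"],C["top"]; ds=np.load("pics/scene0_d.npy");dt=np.load("pics/top0_d.npy")
for n,a,b in [("post top",(198,214),(453,253.7)),("barb",(169.6,261),(460.5,196.5)),("rod end",(166,265.4),(461,191.3)),("handle top",(179.2,217.4),(463,219.3)),("slot",(391,262),(266,271))]:
    print(n,*tri([(S,*a),(T,*b)]),"dep",dep(S,ds,*a),dep(T,dt,*b))
print("post top z.168",onz(T,453,253.7,.168),onz(S,198,214,.168))
# base corners z .012 in top
for p in [(221,228),(402,252),(380,412),(203,385)]:
    print("base",onz(T,360+p[0]/4,180+p[1]/4,.012))
# rest: yellowish mask
for n,m in C.items():
    im=cv2.imread(f"pics/{n}0.png"); hsv=cv2.cvtColor(im,cv2.COLOR_BGR2HSV)
    x,y=((266,271) if n=="top" else (391,265)); c=im[y-30:y+30,x-40:x+40]
    cv2.imwrite(f"pics/rest_{n}.png",cv2.resize(c,None,fx=7,fy=7,interpolation=cv2.INTER_CUBIC))
E
```

```text
post top [ 0.4463 -0.2201  0.164 ] [0.0011, 0.0011] dep [ 0.4498 -0.2169  0.1687] [ 0.4462 -0.2194  0.171 ]
barb [ 0.5674 -0.2407  0.1633] [0.0018, 0.0018] dep [ 0.5632 -0.2419  0.1563] [ 0.567  -0.2411  0.1684]
rod end [ 0.5787 -0.243   0.164 ] [0.0009, 0.0009] dep [ 0.5808 -0.2402  0.1677] [ 0.5778 -0.2423  0.1696]
handle top [ 0.5098 -0.2244  0.2314] [0.0014, 0.0014] dep [ 0.5106 -0.2223  0.2325] [ 0.5099 -0.2252  0.2334]
slot [0.4211 0.191  0.045 ] [0.0024, 0.0024] dep [0.4182 0.1935 0.0414] [0.4223 0.1938 0.0079]
post top z.168 [ 0.4464 -0.2202  0.168 ] [ 0.4493 -0.2172  0.168 ]
base [ 0.4976 -0.1716  0.012 ]
base [ 0.4806 -0.2812  0.012 ]
base [ 0.3839 -0.2636  0.012 ]
base [ 0.4024 -0.1573  0.012 ]
```

View pics/rest_top.png

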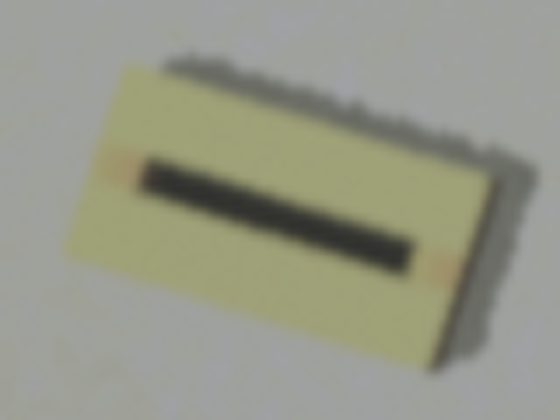

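View pics/rest_scene.png

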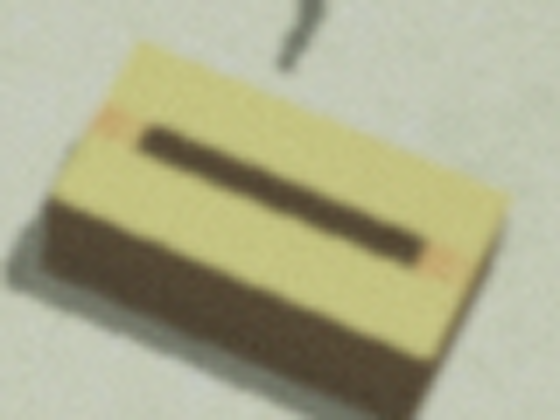

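Emit:
play_rows:
  moves:
    - {"dz": -0.15}
    - {"dz": -0.3}
    - {"dz": -0.45}
    - {"dz": -0.6}
    - {"dz": -0.8}
    - {"dz": -1}
    - {"dz": -1}
    - {"dz": -1}

```text
invalid input
```

```bash
python3 - <<'E'
from h import *
s=monitor.sense(); print({k:np.round(v,3).tolist() for k,v in s.items()})
E
```

```text
{'time_s': 0.15, 'qpos': [-1.338, 0.116, 1.442, -0.0, 1.584, -0.038], 'joint_velocities': [-0.002, -0.002, -0.001, 0.001, -0.001, 0.002], 'joint_torque': [0.001, -73.25, -63.285, -0.0, 0.005, -0.0], 'tool_pos': [0.181, -0.65, 0.231], 'tcp_rot': [[0.964, 0.268, -0.0], [0.268, -0.964, 0.001], [0.0, -0.001, -1.0]], 'force': [-0.129, -0.633, 0.331], 'moment': [0.005, -0.007, 0.012], 'grip_width': 0.085}
```

Emit:
play_rows:
  moves:
    - {"dx": 0,"dy": 0,"dz": -0.15,"spin": 0}
    - {"dx": 0,"dy": 0,"dz": -0.3,"spin": 0}
    - {"dx": 0,"dy": 0,"dz": -0.45,"spin": 0}
    - {"dx": 0,"dy": 0,"dz": -0.6,"spin": 0}
    - {"dx": 0,"dy": 0,"dz": -0.75,"spin": 0}
    - {"dx": 0,"dy": 0,"dz": -0.9,"spin": 0}
    - {"dx": 0,"dy": 0,"dz": -1,"spin": 0}
    - {"dx": 0,"dy": 0,"dz": -1,"spin": 0}
  jaw: 1
  squeeze: 40

```text
time_s: 1.15
tool_pos: [0.1805, -0.6504, 0.6337]
tcp_rot: [[0.964, 0.267, 0.001], [0.267, -0.964, -0.004], [-0.0, 0.004, -1.0]]
force: [0.5, 0.7, -0.2]
grip_width: 0.0853
```

```bash
python3 - <<'E'
from h import *
s=monitor.sense(); print({k:np.round(v,3).tolist() for k,v in s.items()})
E
```

```text
{'time_s': 1.15, 'qpos': [-1.338, 0.35, 0.489, -0.0, 2.299, -0.038], 'joint_velocities': [0.0, -0.013, 0.123, -0.0, -0.05, -0.0], 'joint_torque': [-0.107, -81.228, -57.368, -0.004, 1.006, 0.0], 'tool_pos': [0.181, -0.65, 0.634], 'tcp_rot': [[0.964, 0.267, 0.001], [0.267, -0.964, -0.004], [-0.0, 0.004, -1.0]], 'force': [0.51, 0.691, -0.157], 'moment': [0.014, 0.034, -0.009], 'grip_width': 0.085}
```

Emit:
play_rows:
  moves:
    - {"dx": 0,"dy": 0.15,"dz": 0,"spin": 0}
    - {"dx": 0,"dy": 0.3,"dz": 0,"spin": 0}
    - {"dx": 0,"dy": 0.45,"dz": 0,"spin": 0}
    - {"dx": 0,"dy": 0.6,"dz": 0,"spin": 0}
    - {"dx": 0,"dy": 0.75,"dz": 0,"spin": 0}
    - {"dx": 0,"dy": 0.9,"dz": 0,"spin": 0}
    - {"dx": 0,"dy": 1,"dz": 0,"spin": 0}
    - {"dx": 0,"dy": 1,"dz": 0,"spin": 0}
    - {"dx": 0,"dy": 1,"dz": 0,"spin": 0}
    - {"dx": 0,"dy": 1,"dz": 0,"spin": 0}

```text
time_s: 2.4
tool_pos: [0.2329, -0.839, 0.5038]
tcp_rot: [[0.964, 0.267, 0.011], [0.268, -0.963, -0.041], [-0.0, 0.043, -0.999]]
force: [-0.1, -0.1, -0.5]
grip_width: 0.0853
```

```bash
python3 - <<'E'
from h import *
s=monitor.sense(); print({k:np.round(v,3).tolist() for k,v in s.items()})
E
```

```text
{'time_s': 2.4, 'qpos': [-1.33, 0.801, 0.073, 0.001, 2.225, -0.029], 'joint_velocities': [0.002, 0.051, -0.005, 0.002, -0.056, 0.002], 'joint_torque': [-0.008, -115.392, -53.636, 0.005, -0.123, -0.002], 'tool_pos': [0.233, -0.839, 0.504], 'tcp_rot': [[0.964, 0.267, 0.011], [0.268, -0.963, -0.041], [-0.0, 0.043, -0.999]], 'force': [-0.148, -0.063, -0.453], 'moment': [0.001, 0.023, -0.034], 'grip_width': 0.085}
```

Emit:
play_rows:
  moves:
    - {"dx": 0.8,"dy": -0.65,"dz": 0,"spin": 0}
    - {"dx": 0.8,"dy": -0.65,"dz": 0,"spin": 0}
    - {"dx": 0.8,"dy": -0.65,"dz": 0,"spin": 0}
    - {"dx": 0.8,"dy": -0.65,"dz": 0,"spin": 0}
    - {"dx": 0.8,"dy": -0.65,"dz": 0,"spin": 0}
    - {"dx": 0.8,"dy": -0.65,"dz": 0,"spin": 0}
    - {"dx": 0.8,"dy": -0.65,"dz": 0,"spin": 0}

```text
time_s: 3.28
tool_pos: [0.4671, -0.5086, 0.4937]
tcp_rot: [[0.964, 0.267, 0.012], [0.267, -0.963, -0.042], [0.0, 0.044, -0.999]]
force: [1.4, 0.2, -0.9]
grip_width: 0.0853
```

```bash
python3 - <<'E'
from h import *
s=monitor.sense(); print({k:np.round(s[k],3).tolist() for k in ['time_s','qpos','tool_pos','tcp_rot']})
E
```

```text
{'time_s': 3.275, 'qpos': [-0.857, 0.183, 0.942, -0.02, 1.976, 0.435], 'tool_pos': [0.467, -0.509, 0.494], 'tcp_rot': [[0.964, 0.267, 0.012], [0.267, -0.963, -0.042], [0.0, 0.044, -0.999]]}
```

```bash
cat > kin.py <<'E'
import numpy as np
from scipy.optimize import least_squares
from scipy.spatial.transform import Rotation as Ro
def rot(ax,a): return Ro.from_rotvec(np.array(ax)*a).as_matrix()
Y=[0,1,0];Z=[0,0,1]
def fk(q,p):
    a,h,L2,L3,T,e=p
    A=rot(Z,q[0]); X=A@np.array([a,0,h]); A=A@rot(Y,q[1]); X=X+A@np.array([0,0,L2])
    A=A@rot(Y,q[2]); X=X+A@np.array([e,0,L3])
    A=A@rot(Z,q[3]); A=A@rot(Y,q[4]); X=X+A@np.array([0,0,T])
    A=A@rot(Z,q[5]+SG); return X,A
SG=0.0
D=[([-1.338,.1165,1.442,0,1.584,-.038],[.1808,-.6503,.231]),
([-1.338,.35,.489,0,2.299,-.038],[.1805,-.6504,.6337]),
([-1.33,.801,.073,.001,2.225,-.029],[.2329,-.839,.5038]),
([-.857,.183,.942,-.02,1.976,.435],[.4671,-.5086,.4937])]
def fit(D,p0=(0,.36,.4,.4,.25,0)):
    f=lambda p:np.concatenate([fk(q,p)[0]-np.array(x) for q,x in D]+[1e-3*(np.array(p)-np.array(p0))])
    return least_squares(f,p0)
if __name__=="__main__":
    s=fit(D); print(np.round(s.x,4),np.round(s.fun,4))
    print(np.round(fk(D[0][0],s.x)[1],3), np.round(fk(D[3][0],s.x)[1],3))
E
python3 kin.py
python3 - <<'E'
from h import *
T=C["top"];S=C["scene"];np.set_printoptions(precision=4,suppress=True)
a=onz(T,226+147/7,241+174/7,.045);b=onz(T,226+411/7,241+258/7,.045)
print(a,b,(a+b)/2,np.degrees(np.arctan2(*(b-a)[[1,0]])))
a=onz(S,351+145/7,235+139/7,.045);b=onz(S,351+418/7,235+252/7,.045)
print(a,b,(a+b)/2,np.degrees(np.arctan2(*(b-a)[[1,0]])))
E
```

```text
[-3.000e-04 -1.574e-01  4.683e-01  6.221e-01 -9.000e-04  8.610e-02] [-0.0246 -0.0087 -0.0009 -0.0235 -0.0119  0.0013 -0.0258 -0.0043 -0.0012
 -0.0197 -0.0079  0.0008 -0.     -0.0005  0.0001  0.0002 -0.0003  0.0001]
[[-0.267  0.964 -0.   ]
 [ 0.964  0.267  0.001]
 [ 0.001  0.    -1.   ]] [[-0.267  0.964  0.013]
 [ 0.963  0.267 -0.043]
 [-0.044  0.001 -0.999]]
[0.4344 0.2333 0.045 ] [0.4044 0.1447 0.045 ] [0.4194 0.189  0.045 ] -108.72083878939837
[0.4085 0.1491 0.045 ] [0.4372 0.2378 0.045 ] [0.4228 0.1935 0.045 ] 72.05951353721287
```

```bash
python3 - <<'E'
s=open('kin.py').read()
s=s.replace("a,h,L2,L3,T,e=p","a,h,L2,L3,T,e,b=p").replace("SG=0.0","SG=np.pi/2").replace("np.array([a,0,h])","np.array([a,b,h])").replace("(0,.36,.4,.4,.25,0)","(0,.2,.45,.6,.3,0.08,.025)").replace("[1e-3*(","[1e-2*(")
open('kin.py','w').write(s)
E
python3 kin.py
python3 - <<'E'
from h import *
# rest outline: minAreaRect-ish edge directions from top face polygon in top view
T=C["top"]
im=cv2.imread("pics/top0.png"); hsv=cv2.cvtColor(im,cv2.COLOR_BGR2HSV)
m=cv2.inRange(hsv,(20,50,100),(40,140,255)); mm=np.zeros_like(m); mm[235:305,225:310]=m[235:305,225:310]
c=max(cv2.findContours(mm,0,2)[0],key=cv2.contourArea); print(cv2.contourArea(c))
P=np.array([onz(T,*p[0],.045)[:2] for p in c],np.float32)*1000
print(cv2.minAreaRect(P))
k=cv2.inRange(hsv,(0,0,0),(180,255,70)); kk=np.zeros_like(k); kk[255:290,240:292]=k[255:290,240:292]
ys,xs=np.nonzero(kk); Q=np.array([onz(T,x,y,.045)[:2] for x,y in zip(xs,ys)]); Q1=Q
mu=Q.mean(0); w,v=np.linalg.eigh(np.cov((Q-mu).T)); print(len(Q),mu,np.degrees(np.arctan2(v[1,1],v[0,1])))
E
```

```text
[6.000e-04 1.486e-01 4.588e-01 6.197e-01 2.997e-01 8.140e-02 2.570e-02] [-0.0002  0.0001 -0.0001  0.0001  0.0001 -0.0003 -0.0001  0.     -0.
  0.0003 -0.0001  0.0004  0.     -0.0005  0.0001  0.0002 -0.      0.
  0.    ]
[[ 0.964  0.267 -0.   ]
 [ 0.267 -0.964  0.001]
 [ 0.    -0.001 -1.   ]] [[ 0.964  0.267  0.013]
 [ 0.267 -0.963 -0.043]
 [ 0.001  0.044 -0.999]]
1508.5
((420.49676513671875, 189.59727478027344), (130.47845458984375, 67.58692932128906), 71.3282241821289)
129 [0.42011384 0.19084562] 71.18591236234502
```

```bash
cat >> kin.py <<'E'
P=np.array([6.0e-04,1.486e-01,4.588e-01,6.197e-01,2.997e-01,8.14e-02,2.57e-02])
LO=np.array([-2.83,-.83,.07,-1.14,.01,-2.97]);HI=np.array([2.83,2.19,2.5,4.28,3,2.97])
def ik(X,R,q0=None,seeds=12):
    best=None;rng=np.random.default_rng(0)
    def f(q):
        x,A=fk(q,P); return np.concatenate([(x-X)*5,Ro.from_matrix(A.T@R).as_rotvec()])
    for i in range(seeds):
        s0=np.clip(q0,LO+1e-3,HI-1e-3) if (i==0 and q0 is not None) else rng.uniform(LO,HI)
        s=least_squares(f,s0,bounds=(LO,HI))
        if best is None or s.cost<best.cost-1e-9: best=s
        if best.cost<1e-7: break
    return best.x,np.linalg.norm(best.fun[:3])/5,np.linalg.norm(best.fun[3:])
def tool(az,lean=0,flip=0):
    """tool z at azimuth az (deg) horizontal, x up; lean: handle tilts towards -(plate normal) by lean deg"""
    z=np.array([np.cos(np.radians(az)),np.sin(np.radians(az)),0]);x=np.array([0,0,1.]);
    R=np.stack([x,np.cross(z,x),z],1)
    return R@rot(Z,np.radians(-lean+180*flip))
E
python3 - <<'E'
from kin import *
np.set_printoptions(precision=3,suppress=True)
g=np.array([.508,-.2305,.2085])
for az in (72,80.5):
  for fl in (0,1):
    for lean in (0,40):
      R=tool(az,lean,fl); X=g+.019*R[:,2]
      print(az,fl,lean,R[:,0],*ik(X,R))
    R=tool(az,0,fl); X=np.array([.4215,.192,.158])+.019*R[:,2]; print("rest",*ik(X,R)); print("rest+.1",*ik(X+[0,0,.1],R))
E
```

```text
72 0 0 [0. 0. 1.] [-0.908  0.333  1.749  1.252  2.081 -0.594] 2.0206364052201328e-16 1.0010141077837256e-15
72 0 40 [-0.611  0.199  0.766] [-0.908  0.333  1.749  1.252  2.081 -1.292] 3.3125788218758987e-15 1.4082887537853144e-14
rest [-0.295 -0.231  2.446  1.582  1.556 -0.644] 5.947245937705174e-14 4.129376708926341e-13
rest+.1 [-0.295 -0.467  2.409  1.578  1.553 -0.37 ] 2.166374666760924e-13 1.4292373774642468e-12
72 1 0 [ 0. -0. -1.] [-0.908  0.333  1.749  1.252  2.081  2.548] 1.1310133808035745e-13 5.820120968976859e-13
72 1 40 [ 0.611 -0.199 -0.766] [-0.908  0.333  1.749  1.252  2.081  1.849] 2.0770370905276124e-16 6.783948610713265e-16
rest [-0.295 -0.231  2.446  1.582  1.556  2.497] 7.526833635571662e-14 5.177520630474842e-13
rest+.1 [-0.295 -0.467  2.409  1.578  1.553  2.771] 1.7936685234786488e-12 1.1220411119437824e-11
80.5 0 0 [0. 0. 1.] [-0.87   0.395  1.666  1.19   2.179 -0.611] 1.3877787807814457e-16 1.2746588057013393e-15
80.5 0 40 [-0.634  0.106  0.766] [-0.87   0.395  1.666  1.19   2.179 -1.309] 1.688305753616065e-16 4.257830014014698e-16
rest [-0.289 -0.119  2.354  1.494  1.668 -0.668] 2.7918421921563124e-11 1.7933433152351112e-10
rest+.1 [-0.289 -0.337  2.321  1.521  1.684 -0.417] 4.843687521297796e-14 2.68053238970534e-13
80.5 1 0 [ 0. -0. -1.] [-0.87   0.395  1.666  1.19   2.179  2.531] 1.5402485414587066e-10 8.627890860798649e-10
80.5 1 40 [ 0.634 -0.106 -0.766] [-0.87   0.395  1.666  1.19   2.179  1.833] 8.903441835098303e-16 2.921927374576096e-15
rest [-0.289 -0.119  2.354  1.494  1.668  2.474] 8.542453300030358e-10 5.324223683373605e-09
rest+.1 [-0.289 -0.337  2.321  1.521  1.684  2.725] 2.1957274571110605e-11 1.267450228048422e-10
```

```bash
cat >> kin.py <<'E'
def tool2(az,e,spin=0):
    """tool z at azimuth az, e deg below horizontal; tool y = horizontal (plate normal). spin deg about tool z (tool +)"""
    a=np.radians(az);e=np.radians(e)
    z=np.array([np.cos(a)*np.cos(e),np.sin(a)*np.cos(e),-np.sin(e)])
    y=np.array([-np.sin(a),np.cos(a),0]);  # horizontal
    x=np.cross(y,z)
    return np.stack([x,y,z],1)@rot(Z,np.radians(spin))
E
python3 - <<'E'
from kin import *
from h import C,onz
np.set_printoptions(precision=2,suppress=True)
print("big gauge foot pts",[onz(C["top"],u,v,0.0) for u,v in((370,277),(384,325))])
g=np.array([.508,-.2305,.2085]); xh=np.array([np.cos(np.radians(-9.5)),np.sin(np.radians(-9.5)),0])
for e in (10,25,35,45,55):
  az=-108.5
  R0=tool2(az,e); B0=np.eye(3); 
  zp=np.array([0,0,1.]); yp=np.array([np.cos(np.radians(71.5)),np.sin(np.radians(71.5)),0])
  for a in (31,38,45):
    d=xh*np.cos(np.radians(a))+np.array([0,0,np.sin(np.radians(a))])
    for th in np.arange(-90,91,.5):
      W=R0@rot(Z,np.radians(th))@R0.T
      f=(W@zp)@d
      if abs(f)<.008 and abs(th)<80 : print(e,a,"spin",th,"lean",np.degrees(np.arccos((W@zp)[2])),"plate n vs hook", np.degrees(np.arccos(abs((W@np.cross(yp,zp))@d))), "roll",(W@yp)[2]);thb=th;break
  for nm,R,X0 in(("grab",R0,g),("off",tool2(az,e,thb),g+.07*xh+[0,0,.03]),("rest",R0,np.array([.4215,.192,.158])),("rest+.08",R0,np.array([.4215,.192,.24]))):
    for fl in (0,180):
      RR=R@rot(Z,np.radians(fl)); q,pe,re=ik(X0+.019*RR[:,2],RR,seeds=8); print("   ",nm,fl,q,"err",round(pe,3),round(re,3))
E
```

```text
big gauge foot pts [array([ 0.4 , -0.06,  0.  ]), array([ 0.29, -0.09,  0.  ])]
10 31 spin 32.0 lean 31.50111384319529 plate n vs hook 12.989117680212159 roll 0.025985305965593637
10 38 spin 39.0 lean 38.38409697891225 plate n vs hook 13.35672902635385 roll 0.03811028510159539
10 45 spin 46.5 lean 45.75308944768377 plate n vs hook 13.605307717380981 roll 0.053294506344005475
    grab 0 [-0.01  0.15  1.81 -1.14  1.79  0.48] err 0.006 0.139
    grab 180 [-0.01  0.15  1.81 -1.14  1.79 -2.66] err 0.006 0.139
    off 0 [-0.03  0.24  1.63 -1.14  1.79  1.21] err 0.005 0.165
    off 180 [-0.03  0.24  1.63 -1.14  1.79 -1.93] err 0.005 0.165
    rest 0 [ 0.69  0.39  1.68 -0.76  2.28  0.91] err 0.0 0.0
    rest 180 [ 0.69  0.39  1.68 -0.76  2.28 -2.23] err 0.0 0.0
    rest+.08 0 [ 0.69  0.29  1.65 -0.84  2.37  0.78] err 0.0 0.0
    rest+.08 180 [ 0.69  0.29  1.65 -0.84  2.37 -2.36] err 0.0 0.0
25 31 spin 35.0 lean 31.62998355342203 plate n vs hook 21.761154869760517 roll 0.06926878576092231
25 38 spin 43.5 lean 39.24714143105519 plate n vs hook 24.105993345935897 roll 0.10518771851204547
25 45 
[... 2085 characters left out ...]
.69 -0.49  2.06  0.86] err 0.0 0.0
    rest+.08 180 [ 0.62  0.03  1.69 -0.49  2.06 -2.28] err 0.0 0.0
55 31 spin 66.5 lean 36.65982444701968 plate n vs hook 59.48470422708322 roll 0.2824955315858014
    grab 0 [-0.18 -0.08  1.8  -0.6   1.53  0.19] err 0.0 0.0
    grab 180 [-0.18 -0.08  1.8  -0.6   1.53 -2.95] err 0.0 0.0
    off 0 [-0.18  0.05  1.61 -0.6   1.58  1.33] err 0.0 0.0
    off 180 [-0.18  0.05  1.61 -0.6   1.58 -1.81] err 0.0 0.0
    rest 0 [ 0.59 -0.    1.8  -0.37  1.83  0.9 ] err 0.0 0.0
    rest 180 [ 0.59 -0.    1.8  -0.37  1.83 -2.24] err 0.0 0.0
    rest+.08 0 [ 0.59 -0.06  1.72 -0.39  1.96  0.85] err 0.0 0.0
    rest+.08 180 [ 0.59 -0.06  1.72 -0.39  1.96 -2.29] err 0.0 0.0
```

```bash
python3 - <<'E'
from h import *
np.set_printoptions(precision=2,suppress=True)
ds=np.load("pics/scene0_d.npy")
for u,v in [(15,20),(30,45),(60,65),(35,90),(10,130),(25,150),(90,110),(10,170),(130,30),(200,40),(300,30)]:
    print(u,v,dep(C["scene"],ds,u,v))
E
```

```text
15 20 [ 0.21 -0.62  0.42]
30 45 [ 0.19 -0.64  0.35]
60 65 [ 0.18 -0.6   0.29]
35 90 [-0.9  -1.72 -0.74]
10 130 [-0.02 -1.06 -0.14]
25 150 [-0.03 -1.06 -0.24]
90 110 [-0.   -0.72 -0.  ]
10 170 [ 0.3  -0.78  0.05]
130 30 [-1.54 -1.44 -0.76]
200 40 [-0.94 -0.75 -0.37]
300 30 [ 0.22 -0.04  0.46]
```

Emit:
play_rows:
  moves:
    - {"dx": -1,"dy": 0.1,"dz": -0.15,"spin": -0.6}
    - {"dx": -1,"dy": 0.1,"dz": -0.15,"spin": -0.6}
    - {"dx": -1,"dy": 0.1,"dz": -0.15,"spin": -0.6}
    - {"dx": -1,"dy": 0.1,"dz": -0.15,"spin": -0.6}
    - {"dx": -1,"dy": 0.1,"dz": -0.15,"spin": -0.6}
    - {"dx": -1,"dy": 0.1,"dz": -0.15,"spin": -0.6}
    - {"dx": -1,"dy": 0.1,"dz": -0.15,"spin": -0.6}

```text
time_s: 4.15
tool_pos: [0.0889, -0.6519, 0.5563]
tcp_rot: [[0.352, 0.936, 0.012], [0.935, -0.351, -0.044], [-0.037, 0.027, -0.999]]
force: [-0.7, 0.1, 0.7]
grip_width: 0.0852
```

```bash
cat > st.py <<'E'
from h import *
s=monitor.sense(); print({k:np.round(s[k],3).tolist() for k in ['time_s','qpos','tool_pos','tcp_rot','force','moment','grip_width']})
R=s['tcp_rot'];R=np.array(R);z=R[:,2]; print("az",np.degrees(np.arctan2(z[1],z[0])).round(2),"below horiz",np.degrees(np.arcsin(-z[2])).round(2),"ty_z",R[2,1].round(3))
E
python3 st.py
```

```text
{'time_s': 4.15, 'qpos': [-1.478, 0.159, 0.863, 0.009, 2.075, -1.114], 'tool_pos': [0.089, -0.652, 0.556], 'tcp_rot': [[0.352, 0.936, 0.012], [0.935, -0.351, -0.044], [-0.037, 0.027, -0.999]], 'force': [-0.709, 0.106, 0.718], 'moment': [-0.016, -0.031, -0.044], 'grip_width': 0.085}
az -74.54 below horiz 87.4 ty_z 0.027
```

Emit:
play_rows:
  moves:
    - {"dx": -0.68,"dy": -0.76,"dz": 0,"spin": 0}
    - {"dx": -0.68,"dy": -0.76,"dz": 0,"spin": 0}
    - {"dx": -0.68,"dy": -0.76,"dz": 0,"spin": 0}
    - {"dx": -0.68,"dy": -0.76,"dz": 0,"spin": 0}
    - {"dx": -0.68,"dy": -0.76,"dz": 0,"spin": 0}
    - {"dx": -0.68,"dy": -0.76,"dz": 0,"spin": 0}
    - {"dx": -0.68,"dy": -0.76,"dz": 0,"spin": 0}
    - {"dx": -0.68,"dy": -0.76,"dz": 0,"spin": 0}

```text
time_s: 5.15
tool_pos: [-0.291, -0.7889, 0.5387]
tcp_rot: [[0.355, 0.935, 0.012], [0.934, -0.354, -0.044], [-0.036, 0.027, -0.999]]
force: [1.4, -0.0, 0.1]
grip_width: 0.0852
```

```bash
python3 st.py
```

```text
{'time_s': 5.15, 'qpos': [-1.964, 0.757, 0.078, 0.037, 2.271, -1.577], 'tool_pos': [-0.291, -0.789, 0.539], 'tcp_rot': [[0.355, 0.935, 0.012], [0.934, -0.354, -0.044], [-0.036, 0.027, -0.999]], 'force': [1.431, -0.037, 0.138], 'moment': [-0.01, -0.027, -0.014], 'grip_width': 0.085}
az -74.3 below horiz 87.4 ty_z 0.027
```

Emit:
play_rows:
  moves:
    - {"dx": -1,"dy": 0,"dz": -0.8,"spin": 0}
    - {"dx": -1,"dy": 0,"dz": -0.8,"spin": 0}
    - {"dx": -1,"dy": 0,"dz": -0.8,"spin": 0}
    - {"dx": -1,"dy": 0,"dz": -0.8,"spin": 0}

```text
time_s: 5.65
tool_pos: [-0.2932, -0.7918, 0.5494]
tcp_rot: [[0.355, 0.935, -0.001], [0.932, -0.354, -0.081], [-0.077, 0.028, -0.997]]
force: [0.1, -0.1, -0.6]
grip_width: 0.0854
```

```bash
python3 st.py
```

```text
{'time_s': 5.65, 'qpos': [-1.966, 0.748, 0.073, 0.039, 2.245, -1.578], 'tool_pos': [-0.293, -0.792, 0.549], 'tcp_rot': [[0.355, 0.935, -0.001], [0.932, -0.354, -0.081], [-0.077, 0.028, -0.997]], 'force': [0.13, -0.1, -0.556], 'moment': [0.03, 0.028, 0.006], 'grip_width': 0.085}
az -90.94 below horiz 85.33 ty_z 0.028
```

Emit:
play_rows:
  moves:
    - {"dx": -1,"dy": 0,"dz": -0.6,"spin": 0}

```text
time_s: 5.78
tool_pos: [-0.298, -0.8017, 0.5498]
tcp_rot: [[0.354, 0.935, -0.014], [0.928, -0.353, -0.115], [-0.113, 0.028, -0.993]]
force: [-1.3, 0.8, -0.4]
grip_width: 0.0855
```

Emit:
play_rows:
  moves:
    - {"dx": -1,"dy": 0,"dz": -0.6,"spin": 0}
    - {"dx": -1,"dy": 0,"dz": -0.6,"spin": 0}

```text
time_s: 6.02
tool_pos: [-0.3039, -0.8123, 0.5513]
tcp_rot: [[0.353, 0.935, -0.028], [0.923, -0.353, -0.154], [-0.154, 0.029, -0.988]]
force: [1.0, -0.7, 0.3]
grip_width: 0.0852
```

Emit:
play_rows:
  moves:
    - {"dx": -1,"dy": 0,"dz": -0.1,"spin": 0}
    - {"dx": -1,"dy": 0,"dz": -0.1,"spin": 0}

```text
time_s: 6.28
tool_pos: [-0.318, -0.8487, 0.5189]
tcp_rot: [[0.352, 0.935, -0.041], [0.916, -0.353, -0.19], [-0.192, 0.029, -0.981]]
force: [0.5, -0.2, -1.1]
grip_width: 0.0853
```

```bash
python3 st.py
```

```text
{'time_s': 6.275, 'qpos': [-1.969, 0.789, 0.074, 0.041, 2.087, -1.581], 'tool_pos': [-0.318, -0.849, 0.519], 'tcp_rot': [[0.352, 0.935, -0.041], [0.916, -0.353, -0.19], [-0.192, 0.029, -0.981]], 'force': [0.451, -0.204, -1.142], 'moment': [0.139, -0.01, 0.002], 'grip_width': 0.085}
az -102.15 below horiz 78.81 ty_z 0.029
```

Emit:
play_rows:
  moves:
    - {"dx": -1,"dy": 0.2,"dz": -0.4,"spin": 0}
    - {"dx": -1,"dy": 0.2,"dz": -0.4,"spin": 0}

```text
time_s: 6.52
tool_pos: [-0.3053, -0.8693, 0.5172]
tcp_rot: [[0.35, 0.935, -0.054], [0.908, -0.353, -0.228], [-0.232, 0.031, -0.972]]
force: [-0.4, -0.1, -0.4]
grip_width: 0.0856
```

Emit:
play_rows:
  moves:
    - {"dx": -1,"dy": 0,"dz": -0.4,"spin": 0}

```text
time_s: 6.65
tool_pos: [-0.3098, -0.8781, 0.5209]
tcp_rot: [[0.347, 0.936, -0.066], [0.899, -0.352, -0.262], [-0.268, 0.032, -0.963]]
force: [0.2, -0.6, 0.2]
grip_width: 0.0859
```

Emit:
play_rows:
  moves:
    - {"dx": -1,"dy": 0,"dz": -0.4,"spin": 0}

```text
time_s: 6.78
tool_pos: [-0.3153, -0.8854, 0.5272]
tcp_rot: [[0.344, 0.936, -0.078], [0.888, -0.351, -0.298], [-0.306, 0.033, -0.951]]
force: [-0.3, 0.2, 0.9]
grip_width: 0.086
```

Emit:
play_rows:
  moves:
    - {"dx": -1,"dy": 0,"dz": -0.3,"spin": 0}

```text
time_s: 6.9
tool_pos: [-0.3207, -0.8948, 0.5318]
tcp_rot: [[0.341, 0.936, -0.092], [0.875, -0.351, -0.334], [-0.345, 0.034, -0.938]]
force: [-0.4, 0.7, 0.3]
grip_width: 0.0854
```

Emit:
play_rows:
  moves:
    - {"dx": -1,"dy": 0,"dz": -0.3,"spin": 0}

```text
time_s: 7.02
tool_pos: [-0.3258, -0.9036, 0.5371]
tcp_rot: [[0.337, 0.936, -0.105], [0.86, -0.351, -0.37], [-0.383, 0.035, -0.923]]
force: [-0.4, 0.5, -0.6]
grip_width: 0.0855
```

Emit:
play_rows:
  moves:
    - {"dx": -1,"dy": 0,"dz": -0.3,"spin": 0}

```text
time_s: 7.15
tool_pos: [-0.3302, -0.911, 0.5449]
tcp_rot: [[0.333, 0.936, -0.118], [0.844, -0.351, -0.405], [-0.42, 0.036, -0.907]]
force: [-0.0, -0.5, -0.2]
grip_width: 0.0858
```

Emit:
play_rows:
  moves:
    - {"dx": -1,"dy": 0,"dz": -0.2,"spin": 0}

```text
time_s: 7.28
tool_pos: [-0.3351, -0.9202, 0.5509]
tcp_rot: [[0.328, 0.936, -0.131], [0.826, -0.351, -0.44], [-0.458, 0.036, -0.888]]
force: [0.2, -0.3, -0.6]
grip_width: 0.0854
```

```bash
python3 st.py
```

```text
{'time_s': 7.275, 'qpos': [-1.96, 0.783, 0.073, 0.047, 1.81, -1.569], 'tool_pos': [-0.335, -0.92, 0.551], 'tcp_rot': [[0.328, 0.936, -0.131], [0.826, -0.351, -0.44], [-0.458, 0.036, -0.888]], 'force': [0.218, -0.275, -0.634], 'moment': [0.242, -0.088, 0.015], 'grip_width': 0.085}
az -106.55 below horiz 62.68 ty_z 0.036
```

Emit:
play_rows:
  moves:
    - {"dx": -1,"dy": 0.3,"dz": -0.2,"spin": 0}

```text
time_s: 7.4
tool_pos: [-0.3247, -0.9336, 0.5577]
tcp_rot: [[0.324, 0.935, -0.143], [0.808, -0.352, -0.473], [-0.492, 0.037, -0.87]]
force: [0.2, -0.6, -0.8]
grip_width: 0.0852
```

Emit:
play_rows:
  moves:
    - {"dx": -1,"dy": 0.3,"dz": -0.2,"spin": 0}

```text
time_s: 7.52
tool_pos: [-0.3121, -0.9458, 0.5669]
tcp_rot: [[0.319, 0.935, -0.154], [0.788, -0.352, -0.505], [-0.527, 0.039, -0.849]]
force: [0.7, -1.0, -0.3]
grip_width: 0.0855
```

Emit:
play_rows:
  moves:
    - {"dx": -1,"dy": 0.3,"dz": -0.1,"spin": 0}

```text
time_s: 7.65
tool_pos: [-0.3011, -0.9593, 0.5742]
tcp_rot: [[0.312, 0.936, -0.165], [0.767, -0.35, -0.538], [-0.561, 0.042, -0.827]]
force: [-0.3, 0.1, 0.4]
grip_width: 0.0855
```

Emit:
play_rows:
  moves:
    - {"dx": -1,"dy": 0.3,"dz": -0.1,"spin": 0}

```text
time_s: 7.78
tool_pos: [-0.2909, -0.9716, 0.5818]
tcp_rot: [[0.305, 0.936, -0.174], [0.744, -0.348, -0.57], [-0.594, 0.044, -0.803]]
force: [0.4, 0.4, -0.0]
grip_width: 0.0858
```

Emit:
play_rows:
  moves:
    - {"dx": -1,"dy": 0,"dz": -0.1,"spin": 0}

```text
time_s: 7.9
tool_pos: [-0.296, -0.9774, 0.5922]
tcp_rot: [[0.296, 0.937, -0.182], [0.721, -0.345, -0.601], [-0.627, 0.047, -0.778]]
force: [0.1, 0.2, 0.6]
grip_width: 0.0854
```

Emit:
play_rows:
  moves:
    - {"dx": -1,"dy": 0,"dz": 0,"spin": 0}

```text
time_s: 8.02
tool_pos: [-0.3038, -0.9843, 0.6007]
tcp_rot: [[0.288, 0.938, -0.192], [0.695, -0.343, -0.632], [-0.659, 0.049, -0.751]]
force: [0.2, 0.4, 1.0]
grip_width: 0.0853
```

Emit:
play_rows:
  moves:
    - {"dx": -1,"dy": 0,"dz": 0,"spin": 0}

```text
time_s: 8.15
tool_pos: [-0.3103, -0.9907, 0.6096]
tcp_rot: [[0.28, 0.939, -0.201], [0.669, -0.34, -0.661], [-0.689, 0.051, -0.723]]
force: [-0.8, -0.0, 0.5]
grip_width: 0.0852
```

Emit:
play_rows:
  moves:
    - {"dx": -1,"dy": 0,"dz": 0.1,"spin": 0}

```text
time_s: 8.28
tool_pos: [-0.3169, -0.9986, 0.6172]
tcp_rot: [[0.271, 0.939, -0.21], [0.64, -0.339, -0.69], [-0.719, 0.053, -0.693]]
force: [-0.0, 0.1, -0.5]
grip_width: 0.0855
```

Emit:
play_rows:
  moves:
    - {"dx": -1,"dy": 0,"dz": 0.1,"spin": 0}

```text
time_s: 8.4
tool_pos: [-0.3229, -1.0056, 0.6252]
tcp_rot: [[0.262, 0.94, -0.218], [0.612, -0.337, -0.716], [-0.746, 0.054, -0.663]]
force: [-0.4, 0.5, -0.5]
grip_width: 0.0853
```

```bash
python3 st.py
```

```text
{'time_s': 8.4, 'qpos': [-1.916, 0.772, 0.073, 0.037, 1.451, -1.535], 'tool_pos': [-0.323, -1.006, 0.625], 'tcp_rot': [[0.262, 0.94, -0.218], [0.612, -0.337, -0.716], [-0.746, 0.054, -0.663]], 'force': [-0.382, 0.514, -0.527], 'moment': [0.355, -0.143, 0.047], 'grip_width': 0.085}
az -106.95 below horiz 41.55 ty_z 0.054
```

Emit:
play_rows:
  moves:
    - {"dx": -1,"dy": -0.15,"dz": 0.2,"spin": 0}

```text
time_s: 8.52
tool_pos: [-0.3366, -1.0113, 0.6319]
tcp_rot: [[0.252, 0.941, -0.226], [0.582, -0.334, -0.741], [-0.773, 0.055, -0.632]]
force: [0.3, -0.1, 0.2]
grip_width: 0.0851
```

Emit:
play_rows:
  moves:
    - {"dx": -1,"dy": -0.15,"dz": 0.2,"spin": 0}

```text
time_s: 8.65
tool_pos: [-0.3507, -1.0157, 0.6387]
tcp_rot: [[0.243, 0.941, -0.234], [0.552, -0.333, -0.764], [-0.798, 0.056, -0.601]]
force: [-0.3, -0.5, -0.1]
grip_width: 0.0854
```

Emit:
play_rows:
  moves:
    - {"dx": -1,"dy": -0.15,"dz": 0.2,"spin": 0}

```text
time_s: 8.78
tool_pos: [-0.3632, -1.0184, 0.6479]
tcp_rot: [[0.233, 0.942, -0.243], [0.522, -0.332, -0.786], [-0.821, 0.057, -0.569]]
force: [0.1, 0.1, 0.5]
grip_width: 0.0856
```

Emit:
play_rows:
  moves:
    - {"dx": -1,"dy": -0.15,"dz": 0.3,"spin": 0}

```text
time_s: 8.9
tool_pos: [-0.3753, -1.0226, 0.6555]
tcp_rot: [[0.223, 0.942, -0.251], [0.49, -0.331, -0.807], [-0.843, 0.057, -0.535]]
force: [0.6, 0.3, 0.1]
grip_width: 0.0858
```

Emit:
play_rows:
  moves:
    - {"dx": -1,"dy": -0.15,"dz": 0.3,"spin": 0}

```text
time_s: 9.02
tool_pos: [-0.3867, -1.026, 0.6633]
tcp_rot: [[0.213, 0.942, -0.26], [0.458, -0.331, -0.825], [-0.863, 0.057, -0.502]]
force: [0.0, 0.1, -0.3]
grip_width: 0.0856
```

Emit:
play_rows:
  moves:
    - {"dx": -1,"dy": -0.1,"dz": 0.3,"spin": 0}

```text
time_s: 9.15
tool_pos: [-0.3946, -1.0283, 0.6735]
tcp_rot: [[0.203, 0.942, -0.268], [0.426, -0.331, -0.842], [-0.882, 0.057, -0.468]]
force: [0.6, -0.1, -0.2]
grip_width: 0.0852
```

Emit:
play_rows:
  moves:
    - {"dx": -1,"dy": 0,"dz": 0.4,"spin": 0}

```text
time_s: 9.28
tool_pos: [-0.3972, -1.0338, 0.6826]
tcp_rot: [[0.192, 0.942, -0.276], [0.392, -0.331, -0.858], [-0.9, 0.057, -0.433]]
force: [-0.4, -0.8, -0.3]
grip_width: 0.0855
```

```bash
python3 st.py
```

```text
{'time_s': 9.275, 'qpos': [-1.985, 0.784, 0.073, 0.101, 1.166, -1.592], 'tool_pos': [-0.397, -1.034, 0.683], 'tcp_rot': [[0.192, 0.942, -0.276], [0.392, -0.331, -0.858], [-0.9, 0.057, -0.433]], 'force': [-0.378, -0.81, -0.314], 'moment': [0.393, -0.138, 0.021], 'grip_width': 0.086}
az -107.81 below horiz 25.67 ty_z 0.057
```

```bash
python3 - <<'E'
from kin import *
np.set_printoptions(precision=3,suppress=True)
R=np.array([[0.192,.942,-.276],[.392,-.331,-.858],[-.9,.057,-.433]]); U,_,V=np.linalg.svd(R);R=U@V
q=np.array([-1.985,.784,.073,.101,1.166,-1.592])
print(fk(q,P))
pts=[[-.397,-1.034,.683],[0,-.85,.6],[.35,-.6,.5],[.55,-.15,.45],[.508+.02,-.2305+.08,.31]]
q0=q
for a,b in zip(pts[:-1],pts[1:]):
    for t in np.linspace(0,1,5)[1:]:
        X=np.array(a)*(1-t)+np.array(b)*t; qn,pe,re=ik(X,R,q0,seeds=1); print(X,qn,round(pe,3),round(re,3),"wrist",(X-.3*R[:,2])); q0=qn
E
```

```text
(array([-0.4  , -1.042,  0.688]), array([[ 0.193,  0.942, -0.276],
       [ 0.392, -0.332, -0.858],
       [-0.899,  0.057, -0.433]]))
[-0.298 -0.988  0.662] [-1.891  0.393  0.689  0.01   0.937 -1.518] 0.0 0.0 wrist [-0.215 -0.731  0.792]
[-0.199 -0.942  0.641] [-1.775  0.204  0.955 -0.126  0.865 -1.38 ] 0.0 0.0 wrist [-0.116 -0.685  0.771]
[-0.099 -0.896  0.621] [-1.637  0.065  1.143 -0.296  0.845 -1.2  ] 0.0 0.0 wrist [-0.017 -0.639  0.751]
[ 0.   -0.85  0.6 ] [-1.475 -0.034  1.277 -0.485  0.871 -0.996] 0.0 0.0 wrist [ 0.083 -0.593  0.73 ]
[ 0.087 -0.787  0.575] [-1.306 -0.133  1.411 -0.659  0.929 -0.8  ] 0.0 0.0 wrist [ 0.17  -0.53   0.705]
[ 0.175 -0.725  0.55 ] [-1.116 -0.191  1.502 -0.818  1.028 -0.609] 0.0 0.0 wrist [ 0.258 -0.468  0.68 ]
[ 0.262 -0.662  0.525] [-0.914 -0.2    1.55  -0.947  1.155 -0.435] 0.0 0.0 wrist [ 0.345 -0.405  0.655]
[ 0.35 -0.6   0.5 ] [-0.717 -0.161  1.556 -1.038  1.293 -0.283] 0.0 0.0 wrist [ 0.433 -0.343  0.63 ]
[ 0.4   -0.487  0.487] [-0.493 -0.2    1.61  -1.098  1.479 -0.162] 0.0 0.0 wrist [ 0.483 -0.23   0.617]
[ 0.45  -0.375  0.475] [-0.265 -0.177  1.61  -1.132  1.672 -0.042] 0.0 0.0 wrist [ 0.533 -0.118  0.605]
[ 0.5   -0.262  0.463] [-0.053 -0.095  1.556 -1.136  1.85   0.074] 0.0 0.0 wrist [ 0.583 -0.005  0.592]
[ 0.55 -0.15  0.45] [ 0.128  0.035  1.449 -1.117  2.003  0.179] 0.0 0.0 wrist [0.633 0.107 0.58 ]
[ 0.544 -0.15   0.415] [ 0.129  0.029  1.512 -1.094  1.979  0.235] 0.0 0.0 wrist [0.627 0.107 0.545]
[ 0.539 -0.15   0.38 ] [ 0.13   0.027  1.57  -1.073  1.953  0.289] 0.0 0.0 wrist [0.622 0.107 0.51 ]
[ 0.534 -0.15   0.345] [ 0.131  0.029  1.625 -1.054  1.926  0.343] 0.0 0.0 wrist [0.616 0.107 0.475]
[ 0.528 -0.151  0.31 ] [ 0.132  0.036  1.675 -1.036  1.898  0.396] 0.0 0.0 wrist [0.611 0.107 0.44 ]
```

```bash
cat > go.py <<'E'
import sys
from h import *
s=monitor.sense();R=np.array(s['tcp_rot']);p=np.array(s['tool_pos'])
t=np.array([float(v) for v in sys.argv[1:4]])
d=R.T@(t-p); print("from",p.round(4),"shares",(d/.4).round(4),"mm",(d*1000).round(1),"dist",np.linalg.norm(d).round(3))
E
python3 go.py 0 -0.8 .55; python3 go.py .35 -.6 .4
```

```text
from [-0.3972 -1.0338  0.6826] shares [ 0.7184  0.7226 -0.6318] mm [ 287.4  289.  -252.7] dist 0.48
from [-0.3972 -1.0338  0.6826] shares [ 1.4203  1.3595 -1.1397] mm [ 568.1  543.8 -455.9] dist 0.909
```

Spin −0.04 to level the jaw axis on the way.

Emit:
play_rows:
  moves:
    - {"dx": 0.72,"dy": 0.72,"dz": -0.63,"spin": -0.04}
    - {"dx": 0.72,"dy": 0.72,"dz": -0.63,"spin": -0.04}
    - {"dx": 0.72,"dy": 0.72,"dz": -0.63,"spin": -0.04}
    - {"dx": 0.72,"dy": 0.72,"dz": -0.63,"spin": -0.04}
    - {"dx": 0.72,"dy": 0.72,"dz": -0.63,"spin": -0.04}
    - {"dx": 0.72,"dy": 0.72,"dz": -0.63,"spin": -0.04}
    - {"dx": 0.72,"dy": 0.72,"dz": -0.63,"spin": -0.04}
    - {"dx": 0.72,"dy": 0.72,"dz": -0.63,"spin": -0.04}

```text
time_s: 10.28
tool_pos: [-0.0495, -0.8291, 0.5675]
tcp_rot: [[0.133, 0.952, -0.275], [0.41, -0.305, -0.859], [-0.902, 0.001, -0.431]]
force: [0.7, -0.6, 0.5]
grip_width: 0.0857
```

```bash
python3 st.py; python3 go.py .35 -.6 .42
```

```text
{'time_s': 10.275, 'qpos': [-1.563, -0.082, 1.368, -0.407, 0.794, -1.135], 'tool_pos': [-0.049, -0.829, 0.567], 'tcp_rot': [[0.133, 0.952, -0.275], [0.41, -0.305, -0.859], [-0.902, 0.001, -0.431]], 'force': [0.704, -0.563, 0.522], 'moment': [0.337, -0.119, 0.059], 'grip_width': 0.086}
az -107.75 below horiz 25.52 ty_z 0.001
from [-0.0495 -0.8291  0.5675] shares [ 0.6999  0.7757 -0.6082] mm [ 280.   310.3 -243.3] dist 0.484
```

Emit:
play_rows:
  moves:
    - {"dx": 0.7,"dy": 0.78,"dz": -0.61,"spin": 0}
    - {"dx": 0.7,"dy": 0.78,"dz": -0.61,"spin": 0}
    - {"dx": 0.7,"dy": 0.78,"dz": -0.61,"spin": 0}
    - {"dx": 0.7,"dy": 0.78,"dz": -0.61,"spin": 0}
    - {"dx": 0.7,"dy": 0.78,"dz": -0.61,"spin": 0}
    - {"dx": 0.7,"dy": 0.78,"dz": -0.61,"spin": 0}
    - {"dx": 0.7,"dy": 0.78,"dz": -0.61,"spin": 0}
    - {"dx": 0.7,"dy": 0.78,"dz": -0.61,"spin": 0}

```text
time_s: 11.28
tool_pos: [0.3542, -0.5983, 0.4204]
tcp_rot: [[0.133, 0.953, -0.273], [0.409, -0.303, -0.861], [-0.903, 0.003, -0.43]]
force: [0.1, -0.4, 0.3]
grip_width: 0.0853
```

```bash
python3 st.py; python3 go.py .52 -.28 .38;  python3 go.py .53 -.13 .34
```

```text
{'time_s': 11.275, 'qpos': [-0.724, -0.149, 1.665, -1.072, 1.222, -0.237], 'tool_pos': [0.354, -0.598, 0.42], 'tcp_rot': [[0.133, 0.953, -0.273], [0.409, -0.303, -0.861], [-0.903, 0.003, -0.43]], 'force': [0.148, -0.434, 0.337], 'moment': [0.41, -0.116, -0.049], 'grip_width': 0.085}
az -107.57 below horiz 25.47 ty_z 0.003
from [ 0.3542 -0.5983  0.4204] shares [ 0.4717  0.1536 -0.7543] mm [ 188.7   61.4 -301.7] dist 0.361
from [ 0.3542 -0.5983  0.4204] shares [ 0.7187  0.0634 -1.0409] mm [ 287.5   25.4 -416.4] dist 0.507
```

Emit:
play_rows:
  moves:
    - {"dx": 0.72,"dy": 0.06,"dz": -1,"spin": 0}
    - {"dx": 0.72,"dy": 0.06,"dz": -1,"spin": 0}
    - {"dx": 0.72,"dy": 0.06,"dz": -1,"spin": 0}
    - {"dx": 0.72,"dy": 0.06,"dz": -1,"spin": 0}
    - {"dx": 0.72,"dy": 0.06,"dz": -1,"spin": 0}
    - {"dx": 0.72,"dy": 0.06,"dz": -1,"spin": 0}
    - {"dx": 0.72,"dy": 0.06,"dz": -1,"spin": 0}
    - {"dx": 0.72,"dy": 0.06,"dz": -1,"spin": 0}
    - {"dx": 0.72,"dy": 0.06,"dz": -1,"spin": 0}

```text
time_s: 12.4
tool_pos: [0.5259, -0.1405, 0.3316]
tcp_rot: [[0.13, 0.954, -0.268], [0.41, -0.298, -0.862], [-0.903, 0.002, -0.43]]
force: [-0.2, 0.2, 0.8]
grip_width: 0.0855
```

```bash
python3 st.py; python3 - <<'E'
from h import *
m=eyes.camera_model("wrist"); np.save("pics/w1_m.npy",m,allow_pickle=True)
p,d=eyes.get_image("wrist"); cv2.imwrite("pics/w1.png",p[:,:,::-1]); np.save("pics/w1_d.npy",d)
E
```

```text
{'time_s': 12.4, 'qpos': [0.137, 0.008, 1.66, -1.053, 1.918, 0.293], 'tool_pos': [0.526, -0.141, 0.332], 'tcp_rot': [[0.13, 0.954, -0.268], [0.41, -0.298, -0.862], [-0.903, 0.002, -0.43]], 'force': [-0.246, 0.152, 0.812], 'moment': [0.35, -0.104, -0.025], 'grip_width': 0.085}
az -107.3 below horiz 25.48 ty_z 0.002
```

View pics/w1.png

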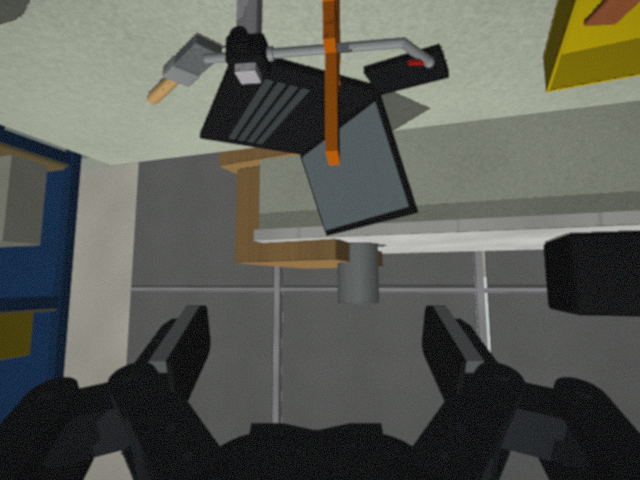

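```bash
python3 - <<'E'
import cv2
a=cv2.imread("pics/w1.png"); cv2.imwrite("pics/w1c.png",cv2.resize(a[0:180,220:450],None,fx=3.4,fy=3.3,interpolation=cv2.INTER_CUBIC))
E
```

```text
(no output)
```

View pics/w1c.png

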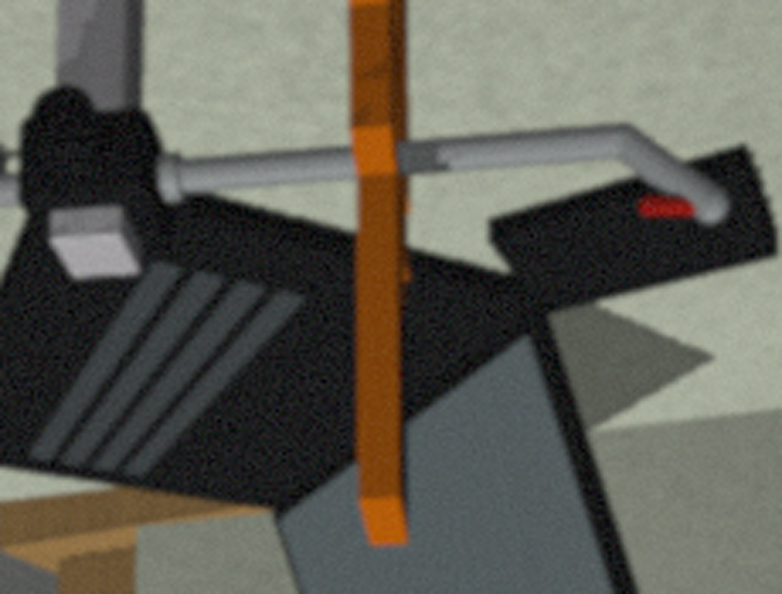

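```bash
python3 - <<'E'
from h import *
np.set_printoptions(precision=4,suppress=True)
m=np.load("pics/w1_m.npy",allow_pickle=True).item(); D=np.load("pics/w1_d.npy")
a=np.radians(-9.5); xh=np.array([np.cos(a),np.sin(a),0]); yh=np.array([-np.sin(a),np.cos(a),0]); o0=np.array([.447,-.2195,0])
def pl(cx,cy,y=0):
    o,d=ray(m,220+cx/3.4,cy/3.3); t=((o0-o)@yh+y)/(d@yh); X=o+t*d; return np.array([(X-o0)@xh,X[2]]),X
for n,c in dict(root=(200,178),r2=(300,168),r3=(550,147),bend=(622,140),s1=(667,168),end=(712,200),barb=(640,208),endtip=(728,205)).items():
    x,X=pl(*c); print(n,x*1000, "depth pt",(lambda X2:[(X2-o0)@xh*1000,(X2-o0)@yh*1000,X2[2]*1000])(dep(m,D,220+c[0]/3.4,c[1]/3.3)))
for n,c in dict(hl=(358,450),hr=(402,450),ht_l=(360,500),ht_r=(402,500)).items():
    print(n,pl(*c,y=.013)[0]*1000)
    X2=dep(m,D,220+(c[0]+(6 if n.endswith('l') else -6))/3.4,(c[1]-10)/3.3); print("   dep",[(X2-o0)@xh*1000,(X2-o0)@yh*1000,X2[2]*1000])
E
```

```text
root [ 25.5495 150.3077] depth pt [np.float64(26.25719634081434), np.float64(2.8534675180884244), np.float64(152.24596382390047)]
r2 [ 47.8129 149.9373] depth pt [np.float64(48.06407748871614), np.float64(1.5772652000482128), np.float64(151.01099429229018)]
r3 [101.4169 149.9867] depth pt [np.float64(101.2872829244687), np.float64(2.3790302894582913), np.float64(151.6057065396778)]
bend [116.3386 149.7781] depth pt [np.float64(116.13731599105945), np.float64(1.7660368770454107), np.float64(150.98141362752875)]
s1 [125.2877 157.1502] depth pt [np.float64(124.82281626064106), np.float64(3.1062553240138007), np.float64(159.17537227409332)]
end [134.0559 165.3154] depth pt [np.float64(133.7120458679568), np.float64(1.8623694971749218), np.float64(166.46900406468265)]
barb [119.5075 165.8652] depth pt [np.float64(119.48339956681168), np.float64(0.190710344261609), np.float64(165.98292425746791)]
endtip [137.197  166.7363] depth pt [np.float64(186.72354279207195), np.float64(-251.219302137151), np.float64(12.551000197140116)]
hl [ 61.6256 222.0847]
   dep [np.float64(63.21056234486308), np.float64(16.591805011744658), np.float64(221.53622179558678)]
hr [ 70.3685 222.5881]
   dep [np.float64(69.4781620420997), np.float64(16.57138828007146), np.float64(221.89624877440968)]
ht_l [ 61.9733 232.7313]
   dep [np.float64(63.51359458021317), np.float64(16.27377892724042), np.float64(231.91750710137583)]
ht_r [ 70.272  233.1588]
   dep [np.float64(69.4213092892133), np.float64(16.98074056520317), np.float64(232.49262398649745)]
```

The wrist view shows the hook side-on: level rod, bend at crop (622,140) ⇒ x = 116 mm, end at (712,200) ⇒ slope ≈ 41°, red barb point at (640,208), handle at x = 66 mm. Next I compute the grasp pose.

```bash
cat > geo.py <<'E'
from h import *
a=np.radians(-9.5); xh=np.array([np.cos(a),np.sin(a),0]); yh=np.array([-np.sin(a),np.cos(a),0]); o0=np.array([.447,-.2195,0]); Zv=np.array([0,0,1.])
def H(x,y,z): return o0+xh*x/1000+yh*y/1000+Zv*z/1000
def inH(X): return np.array([(X-o0)@xh,(X-o0)@yh,X[2]])*1000
E
python3 - <<'E'
from geo import *
s=monitor.sense();R=np.array(s['tcp_rot']); G=H(66,2,208.5); t=G+.019*R[:,2]
print("grasp tcp",t,"pre",t-.09*R[:,2])
E
python3 go.py $(python3 -c "
from geo import *
R=np.array(monitor.sense()['tcp_rot']); print(*(H(66,2,208.5)+(.019-.08)*R[:,2]))")
```

```text
grasp tcp [ 0.50730681 -0.24479176  0.20032756] pre [ 0.53155062 -0.16724401  0.2390391 ]
from [ 0.5253 -0.1421  0.3323] shares [0.1867 0.0332 0.1752] mm [74.7 13.3 70.1] dist 0.103
```

Emit:
play_rows:
  moves:
    - {"dx": 0.1,"dy": 0.033,"dz": 0.05,"spin": 0}
    - {"dx": 0.187,"dy": 0.033,"dz": 0.12,"spin": 0}
    - {"dx": 0.187,"dy": 0.033,"dz": 0.175,"spin": 0}
    - {"dx": 0.187,"dy": 0.033,"dz": 0.175,"spin": 0}
    - {"dx": 0.187,"dy": 0.033,"dz": 0.175,"spin": 0}
  jaw: 0
  squeeze: 50

```text
time_s: 13.08
tool_pos: [0.529, -0.1762, 0.2368]
tcp_rot: [[0.134, 0.954, -0.269], [0.409, -0.3, -0.861], [-0.902, 0.006, -0.431]]
force: [0.4, 0.5, 0.7]
grip_width: 0.0427
```

```bash
python3 st.py; python3 - <<'E'
from h import *
m=eyes.camera_model("wrist"); np.save("pics/w2_m.npy",m,allow_pickle=True)
p,d=eyes.get_image("wrist"); cv2.imwrite("pics/w2.png",p[:,:,::-1]); np.save("pics/w2_d.npy",d)
E
python3 go.py $(python3 -c "
from geo import *
R=np.array(monitor.sense()['tcp_rot']); print(*(H(66,2,208.5)+(.019)*R[:,2]))")
```

```text
{'time_s': 13.075, 'qpos': [0.079, 0.067, 1.758, -1.032, 1.789, 0.408], 'tool_pos': [0.529, -0.176, 0.237], 'tcp_rot': [[0.134, 0.954, -0.269], [0.409, -0.3, -0.861], [-0.902, 0.006, -0.431]], 'force': [0.428, 0.52, 0.736], 'moment': [0.43, -0.133, 0.04], 'grip_width': 0.043}
az -107.33 below horiz 25.52 ty_z 0.006
from [ 0.5291 -0.1759  0.2366] shares [ 0.004  -0.0008  0.2021] mm [ 1.6 -0.3 80.8] dist 0.081
```

View pics/w2.png

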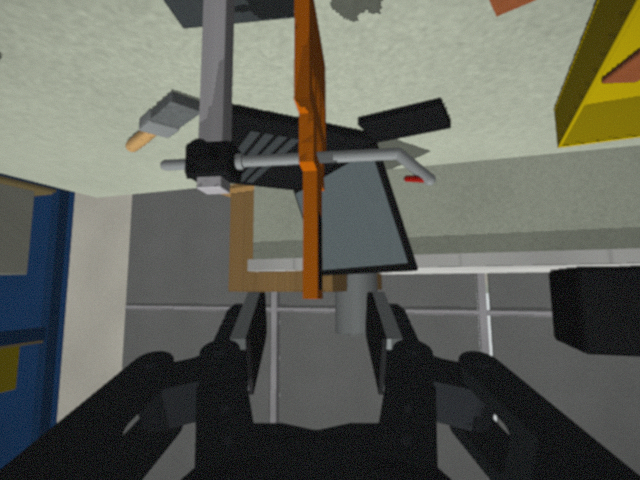

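The handle at (313,250) lies centred between the pads at (263…368). I advance now.

Emit:
play_rows:
  moves:
    - {"dx": 0.004,"dy": 0,"dz": 0.08,"spin": 0}
    - {"dx": 0.004,"dy": 0,"dz": 0.14,"spin": 0}
    - {"dx": 0.004,"dy": 0,"dz": 0.18,"spin": 0}
    - {"dx": 0.004,"dy": 0,"dz": 0.202,"spin": 0}
    - {"dx": 0.004,"dy": 0,"dz": 0.202,"spin": 0}
    - {"dx": 0.004,"dy": 0,"dz": 0.202,"spin": 0}

```text
time_s: 13.88
tool_pos: [0.508, -0.2445, 0.2007]
tcp_rot: [[0.134, 0.954, -0.268], [0.41, -0.3, -0.862], [-0.902, 0.006, -0.431]]
force: [0.3, -0.1, 0.8]
grip_width: 0.0427
```

```bash
python3 st.py; python3 - <<'E'
from h import *
m=eyes.camera_model("wrist"); np.save("pics/w3_m.npy",m,allow_pickle=True)
p,d=eyes.get_image("wrist"); cv2.imwrite("pics/w3.png",p[:,:,::-1]); np.save("pics/w3_d.npy",d)
E
python3 go.py $(python3 -c "
from geo import *
R=np.array(monitor.sense()['tcp_rot']); print(*(H(66,2,208.5)+(.019)*R[:,2]))")
```

```text
{'time_s': 13.875, 'qpos': [-0.035, 0.046, 1.842, -1.064, 1.662, 0.409], 'tool_pos': [0.508, -0.245, 0.201], 'tcp_rot': [[0.134, 0.954, -0.268], [0.41, -0.3, -0.862], [-0.902, 0.006, -0.431]], 'force': [0.273, -0.06, 0.849], 'moment': [0.419, -0.104, -0.033], 'grip_width': 0.043}
az -107.27 below horiz 25.53 ty_z 0.006
from [ 0.508  -0.2445  0.2007] shares [ 0.0002 -0.0013  0.0015] mm [ 0.1 -0.5  0.6] dist 0.001
```

View pics/w3.png

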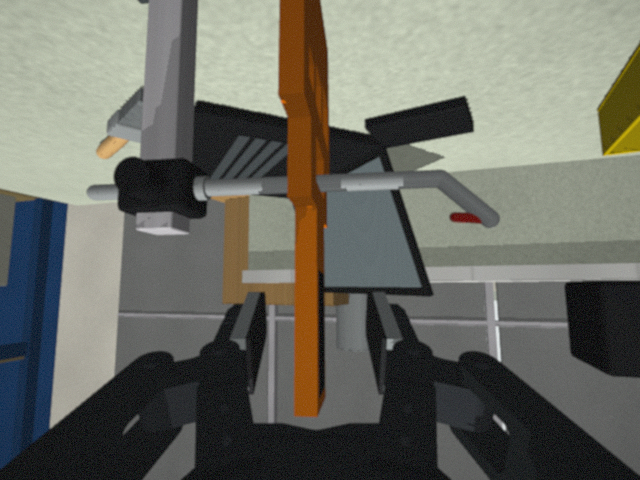

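The handle is between the pads at (310,330) with its top at (312,410). Closing.

Emit:
play_rows:
  moves:
    - {"dx": 0,"dy": 0,"dz": 0,"spin": 0}
    - {"dx": 0,"dy": 0,"dz": 0,"spin": 0}
    - {"dx": 0,"dy": 0,"dz": 0,"spin": 0}
    - {"dx": 0,"dy": 0,"dz": 0,"spin": 0}
    - {"dx": 0,"dy": 0,"dz": 0,"spin": 0}
    - {"dx": 0,"dy": 0,"dz": 0,"spin": 0}
  jaw: -1
  squeeze: 45

```text
time_s: 14.68
tool_pos: [0.508, -0.2445, 0.2007]
tcp_rot: [[0.134, 0.954, -0.268], [0.41, -0.3, -0.862], [-0.902, 0.006, -0.431]]
force: [0.9, 0.8, 0.5]
grip_width: 0.0072
```

```bash
python3 st.py; python3 - <<'E'
from geo import *
m=eyes.camera_model("wrist"); np.save("pics/w4_m.npy",m,allow_pickle=True)
p,d=eyes.get_image("wrist"); cv2.imwrite("pics/w4.png",p[:,:,::-1]); np.save("pics/w4_d.npy",d)
s=monitor.sense();R=np.array(s['tcp_rot']); print("grasp pt hook frame",inH(np.array(s['tool_pos'])-.019*R[:,2]))
E
```

```text
{'time_s': 14.675, 'qpos': [-0.035, 0.046, 1.842, -1.064, 1.662, 0.409], 'tool_pos': [0.508, -0.244, 0.201], 'tcp_rot': [[0.134, 0.954, -0.268], [0.41, -0.3, -0.862], [-0.902, 0.006, -0.431]], 'force': [0.903, 0.85, 0.487], 'moment': [0.397, -0.252, 0.063], 'grip_width': 0.007}
az -107.26 below horiz 25.53 ty_z 0.006
grasp pt hook frame [ 66.62253637   2.42638419 208.87162611]
```

View pics/w4.png

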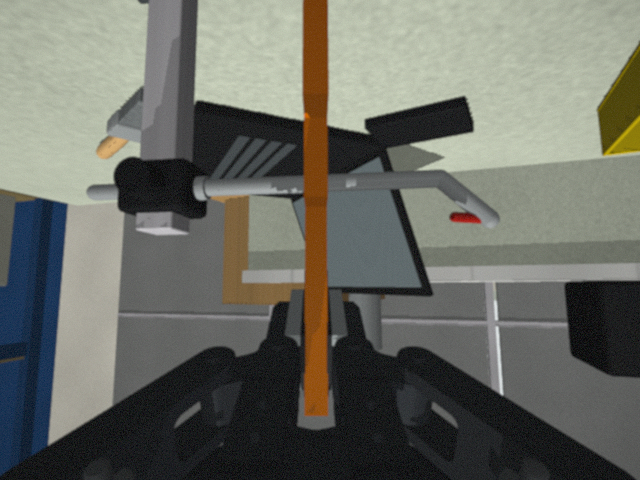

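Gripped at 7.2 mm, and the plate has aligned with the pads, at (315,200). Now I compute the removal waypoints, with the rod kept inside the window.

```bash
cat > plan.py <<'E'
from geo import *
from scipy.spatial.transform import Rotation as Ro
import json,os
s=monitor.sense();R=np.array(s['tcp_rot']);p=np.array(s['tool_pos'])
U,_,V=np.linalg.svd(R);R=U@V
if not os.path.exists("grasp.json"):
    g=inH(p-.019*R[:,2]); W0=H(g[0],g[1],144.5)
    zp=np.array([0,0,1.]); n=R[:,1].copy(); zp-=n*(zp@n); zp/=np.linalg.norm(zp); yp=np.cross(zp,n)
    json.dump(dict(W=(R.T@(W0-p)).tolist(),B=(R.T@np.stack([n,yp,zp],1)).tolist()),open("grasp.json","w"))
g=json.load(open("grasp.json")); oW=np.array(g["W"]);B=np.array(g["B"])  # window & plate axes in tool frame
BEND=116.3;SL=np.radians(41)
def state():
    A=R@B;W=inH(p+R@oW); return W,A
def rodpt(sx):
    return np.array([BEND+sx,0,150.]) if sx<0 else np.array([BEND+sx*np.cos(SL),0,150+sx*np.sin(SL)])
def lean_h(A): # in-plane lean angle of plate z in hook plane
    z=A[:,2]; return np.degrees(np.arctan2(-(z@xh),z[2]))
def spin_for(L):
    f=[]; 
    th=np.arange(-70,70,.05)
    for t in th: f.append(lean_h(R@Ro.from_rotvec([0,0,np.radians(t)]).as_matrix()@B))
    return th[np.argmin(abs(np.array(f)-L))]
def wp(sx,w,L,dy=0):
    t=spin_for(L); Rn=R@Ro.from_rotvec([0,0,np.radians(t)]).as_matrix(); A=Rn@B
    C=rodpt(sx); X=H(*C)-A[:,2]*w/1000+yh*dy/1000
    pn=X-Rn@oW; d=R.T@(pn-p)/.4
    return d,t/90
def status():
    W,A=state(); print("t",round(s['time_s'],2),"W hook",W.round(1),"lean",lean_h(A).round(1),"n",np.round([A[:,0]@xh,A[:,0]@yh,A[2,0]],3),"F hook",np.round([np.dot(s['force'],xh),np.dot(s['force'],yh),s['force'][2]],2),"M",np.round(s['moment'],2),"gw",round(s['grip_width'],4),"q",np.round(s['qpos'],2))
    # rod-window offset for section: nearest
    for nm,sx in (("level",None),):
        n=A[:,0]; # intersect level rod
        W3=p+R@oW; o=H(0,0,150); t=((W3-o)@n)/(xh@n); I=o+xh*t
        o2=H(BEND,0,150); u=xh*np.cos(SL)+Zv*np.sin(SL); t2=((W3-o2)@n)/(u@n); I2=o2+u*t2
        print(" level: x %.1f y %.1f w %.1f | slope: s %.1f y %.1f w %.1f"%(t*1000,(I-W3)@A[:,1]*1000,(I-W3)@A[:,2]*1000,t2*1000,(I2-W3)@A[:,1]*1000,(I2-W3)@A[:,2]*1000))
if __name__=="__main__":
    status()
    import sys
    for a in sys.argv[1:]:
        v=[float(x) for x in a.split(",")]; d,t=wp(*v); print(a,"->",d.round(4),"spin",round(t,4))
E
python3 plan.py -49.7,-1,0 -30,-1,0 -18,-1,8 -10,-2,15 -5,-2,20 0,-2.5,28 3,-3.3,36 6,-3.8,41 40,-3.8,41
```

```text
t 14.72 W hook [ 66.6   2.4 144.5] lean 0.3 n [ 0.99  -0.138  0.006] F hook [0.25 0.61 0.42] M [ 0.48 -0.19  0.05] gw 0.007 q [-0.03  0.05  1.84 -1.06  1.66  0.41]
 level: x 66.3 y -2.5 w 5.5 | slope: s -66.0 y -2.4 w -37.8
-49.7,-1,0 -> [-0.0172  0.0019 -0.0016] spin -0.0044
-30,-1,0 -> [-0.014   0.0507 -0.0076] spin -0.0044
-18,-1,8 -> [-0.0106  0.0573 -0.0112] spin 0.0956
-10,-2,15 -> [-0.0071  0.0565 -0.0147] spin 0.1839
-5,-2,20 -> [-0.0014  0.0547 -0.0163] spin 0.2478
0,-2.5,28 -> [ 0.0093  0.0447 -0.0183] spin 0.3511
3,-3.3,36 -> [ 0.0184  0.0291 -0.022 ] spin 0.4561
6,-3.8,41 -> [ 0.0245  0.0224 -0.0254] spin 0.5222
40,-3.8,41 -> [-0.0216  0.0863 -0.0572] spin 0.5222
```

Emit:
play_rows:
  moves:
    - {"dx": -0.006,"dy": 0.001,"dz": 0,"spin": 0}
    - {"dx": -0.012,"dy": 0.002,"dz": -0.001,"spin": 0}
    - {"dx": -0.017,"dy": 0.002,"dz": -0.002,"spin": 0}
    - {"dx": -0.017,"dy": 0.002,"dz": -0.002,"spin": 0}
    - {"dx": -0.017,"dy": 0.002,"dz": -0.002,"spin": 0}

```text
time_s: 15.35
tool_pos: [0.5081, -0.2468, 0.2071]
tcp_rot: [[0.134, 0.954, -0.268], [0.41, -0.3, -0.862], [-0.902, 0.006, -0.431]]
force: [0.5, 1.0, -1.2]
grip_width: 0.0075
```

```bash
python3 plan.py -30,-1,0 -18,-1,8 -10,-2,15 ; python3 - <<'E'
from h import *
p,d=eyes.get_image("wrist"); cv2.imwrite("pics/w5.png",p[:,:,::-1])
E
```

```text
t 15.35 W hook [6.710e+01 1.000e-01 1.509e+02] lean 0.3 n [ 0.99  -0.138  0.006] F hook [ 0.37  1.09 -1.22] M [ 0.58 -0.19 -0.01] gw 0.0075 q [-0.04  0.04  1.84 -1.07  1.66  0.4 ]
 level: x 67.0 y -0.1 w -0.9 | slope: s -64.9 y -0.1 w -43.5
-30,-1,0 -> [ 0.0029  0.0487 -0.0056] spin -0.0044
-18,-1,8 -> [ 0.0063  0.0553 -0.0093] spin 0.0956
-10,-2,15 -> [ 0.0098  0.0545 -0.0128] spin 0.1839
```

View pics/w5.png

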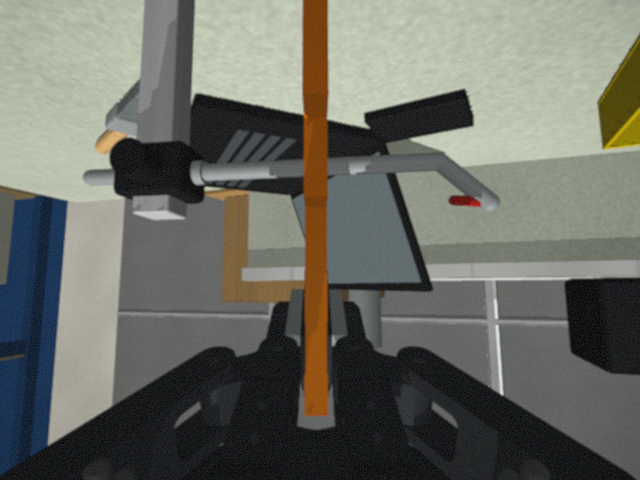

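Emit:
play_rows:
  moves:
    - {"dx": 0.001,"dy": 0.017,"dz": -0.002,"spin": 0}
    - {"dx": 0.002,"dy": 0.033,"dz": -0.004,"spin": 0}
    - {"dx": 0.003,"dy": 0.049,"dz": -0.006,"spin": 0}
    - {"dx": 0.005,"dy": 0.052,"dz": -0.0075,"spin": 0.05}
    - {"dx": 0.0065,"dy": 0.0555,"dz": -0.0095,"spin": 0.1}
    - {"dx": 0.008,"dy": 0.055,"dz": -0.011,"spin": 0.14}
    - {"dx": 0.01,"dy": 0.0545,"dz": -0.013,"spin": 0.184}
    - {"dx": 0.01,"dy": 0.0545,"dz": -0.013,"spin": 0.184}
    - {"dx": 0.01,"dy": 0.0545,"dz": -0.013,"spin": 0.184}

```text
time_s: 16.52
tool_pos: [0.5309, -0.2473, 0.2058]
tcp_rot: [[0.399, 0.877, -0.268], [0.308, -0.403, -0.862], [-0.864, 0.261, -0.431]]
force: [-0.5, -0.6, -1.2]
grip_width: 0.0074
```

```bash
python3 plan.py -10,-2,15 -5,-2,20 0,-2.5,28 3,-3.3,36 6,-3.8,41; python3 - <<'E'
from h import *
p,d=eyes.get_image("wrist"); cv2.imwrite("pics/w6.png",p[:,:,::-1])
E
```

```text
t 16.52 W hook [105.8   0.2 151.8] lean 14.9 n [ 0.931 -0.253  0.261] F hook [-0.36 -0.71 -1.16] M [ 0.64 -0.15 -0.04] gw 0.0074 q [-0.04  0.09  1.79 -1.07  1.66  0.68]
 level: x 106.3 y -0.1 w -1.8 | slope: s -10.7 y 0.3 w -9.1
-10,-2,15 -> [-0.0005 -0.0002  0.0001] spin 0.0011
-5,-2,20 -> [ 0.0044 -0.0035 -0.0014] spin 0.065
0,-2.5,28 -> [ 0.0119 -0.0161 -0.0035] spin 0.1683
3,-3.3,36 -> [ 0.0162 -0.0337 -0.0072] spin 0.2733
6,-3.8,41 -> [ 0.0202 -0.0418 -0.0105] spin 0.3394
```

View pics/w6.png

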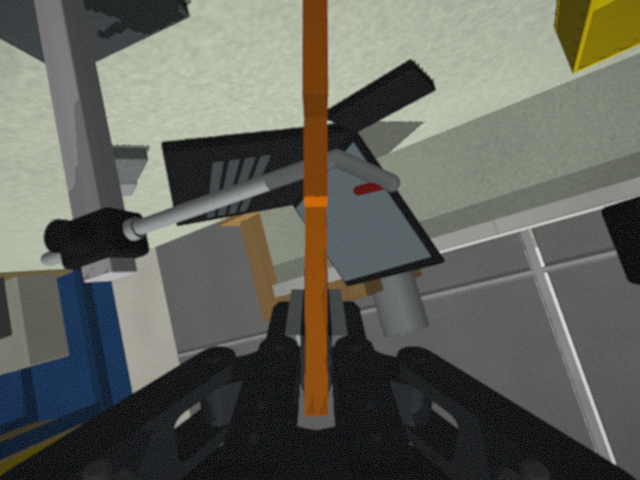

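```bash
python3 - <<'E'
import cv2
a=cv2.imread("pics/w6.png"); cv2.imwrite("pics/w6c.png",cv2.resize(a[120:220,280:430],None,fx=5,fy=5,interpolation=cv2.INTER_CUBIC))
E
```

```text
(no output)
```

View pics/w6c.png

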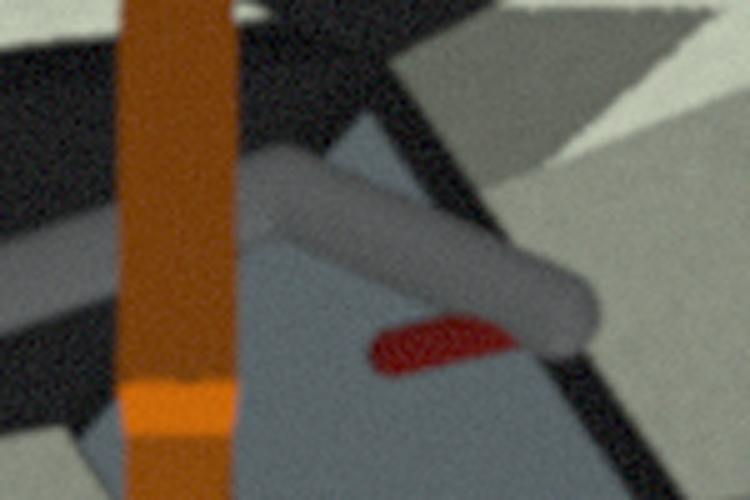

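```bash
python3 - <<'E'
from geo import *
m=eyes.camera_model("wrist")
def pl(cx,cy,y=0):
    o,d=ray(m,280+cx/5,120+cy/5); t=((o0-o)@yh+y)/(d@yh); return inH(o+t*d).round(1)
for n,c in dict(level=(60,265),bend=(282,193),mid=(440,255),end=(565,308),barb=(390,352)).items(): print(n,pl(*c))
E
```

```text
level [ 97.3   0.  149.7]
bend [116.4  -0.  150.2]
mid [126.9  -0.  159.2]
end [134.7   0.  166.3]
barb [121.1   0.  165.3]
```

Emit:
play_rows:
  moves:
    - {"dx": 0.002,"dy": -0.002,"dz": -0.001,"spin": 0.03}
    - {"dx": 0.0044,"dy": -0.0035,"dz": -0.0014,"spin": 0.065}
    - {"dx": 0.008,"dy": -0.009,"dz": -0.0025,"spin": 0.115}
    - {"dx": 0.012,"dy": -0.016,"dz": -0.0035,"spin": 0.168}
    - {"dx": 0.012,"dy": -0.016,"dz": -0.0035,"spin": 0.168}
    - {"dx": 0.012,"dy": -0.016,"dz": -0.0035,"spin": 0.168}

```text
time_s: 17.32
tool_pos: [0.5276, -0.2421, 0.2007]
tcp_rot: [[0.613, 0.744, -0.268], [0.193, -0.469, -0.862], [-0.766, 0.476, -0.431]]
force: [-0.1, -0.2, -0.1]
grip_width: 0.0075
```

```bash
python3 plan.py  0,-2.5,28 3,-3.3,36 6,-3.8,41 9,-3.8,41
```

```text
t 17.32 W hook [115.1   0.3 152.2] lean 27.9 n [ 0.811 -0.34   0.476] F hook [-0.07 -0.17 -0.07] M [ 0.57 -0.12 -0.01] gw 0.0075 q [-0.03  0.09  1.8  -1.06  1.67  0.96]
 level: x 116.3 y 0.0 w -2.6 | slope: s 0.0 y 0.0 w -2.5
0,-2.5,28 -> [ 0.0001 -0.0004 -0.    ] spin 0.0017
3,-3.3,36 -> [-0.0002 -0.0185 -0.0037] spin 0.1061
6,-3.8,41 -> [ 0.0015 -0.0273 -0.007 ] spin 0.1722
9,-3.8,41 -> [ 0.0009 -0.0204 -0.0099] spin 0.1722
```

Emit:
play_rows:
  moves:
    - {"dx": 0,"dy": -0.009,"dz": -0.002,"spin": 0.05}
    - {"dx": 0,"dy": -0.0185,"dz": -0.004,"spin": 0.106}
    - {"dx": 0.001,"dy": -0.023,"dz": -0.0055,"spin": 0.14}
    - {"dx": 0.0015,"dy": -0.027,"dz": -0.007,"spin": 0.172}
    - {"dx": 0.0015,"dy": -0.027,"dz": -0.007,"spin": 0.172}
    - {"dx": 0.0015,"dy": -0.027,"dz": -0.007,"spin": 0.172}

```text
time_s: 18.08
tool_pos: [0.5208, -0.2345, 0.1964]
tcp_rot: [[0.788, 0.554, -0.268], [0.062, -0.504, -0.862], [-0.613, 0.663, -0.431]]
force: [-0.3, -0.7, -1.3]
grip_width: 0.0078
```

```bash
python3 plan.py  6,-3.8,41 9,-3.8,41 14,-3.8,41 40,-3.8,41;  python3 - <<'E'
from h import *
p,d=eyes.get_image("wrist"); cv2.imwrite("pics/w7.png",p[:,:,::-1])
a=cv2.imread("pics/w7.png"); cv2.imwrite("pics/w7c.png",cv2.resize(a[100:260,240:400],None,fx=3.7,fy=3.7,interpolation=cv2.INTER_CUBIC))
E
```

```text
t 18.07 W hook [118.5   0.8 156.8] lean 40.9 n [ 0.63  -0.405  0.663] F hook [-0.17 -0.72 -1.26] M [ 0.62 -0.08  0.  ] gw 0.0078 q [-0.02  0.08  1.82 -1.06  1.67  1.24]
 level: x 125.2 y 1.4 w -9.5 | slope: s 6.1 y 0.0 w -3.8
6,-3.8,41 -> [-0.0001 -0.0007 -0.    ] spin 0.0017
9,-3.8,41 -> [ 0.0012  0.0061 -0.0028] spin 0.0017
14,-3.8,41 -> [ 0.0035  0.0175 -0.0075] spin 0.0017
40,-3.8,41 -> [ 0.015   0.0766 -0.0319] spin 0.0017
```

View pics/w7c.png

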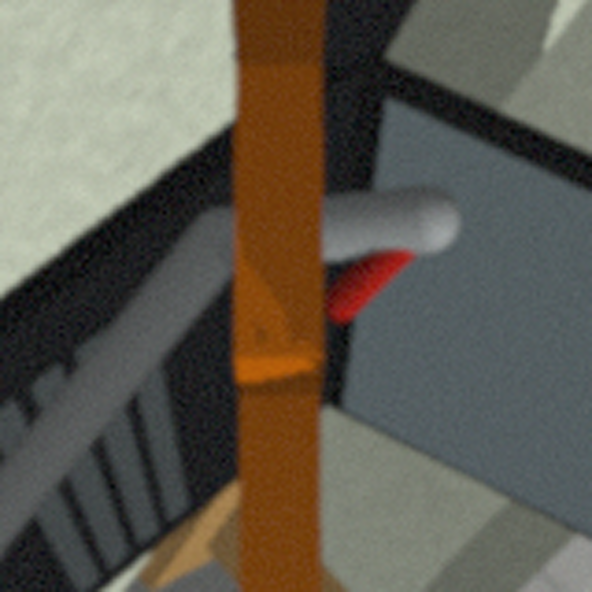

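The plate stands square to the sloped part at crop (280,230), with the barb at (340,310) still ahead. I ease it out in small steps.

Emit:
play_rows:
  moves:
    - {"dx": 0.0012,"dy": 0.006,"dz": -0.003,"spin": 0}
    - {"dx": 0.0023,"dy": 0.0115,"dz": -0.005,"spin": 0}
    - {"dx": 0.0035,"dy": 0.0175,"dz": -0.0075,"spin": 0}
    - {"dx": 0.0044,"dy": 0.022,"dz": -0.0094,"spin": 0}
    - {"dx": 0.0044,"dy": 0.022,"dz": -0.0094,"spin": 0}

```text
time_s: 18.75
tool_pos: [0.5282, -0.2357, 0.2029]
tcp_rot: [[0.788, 0.554, -0.268], [0.061, -0.504, -0.862], [-0.612, 0.663, -0.431]]
force: [-1.1, 0.2, -1.0]
grip_width: 0.0074
```

```bash
python3 plan.py  16,-3.8,41 22,-3.8,41 28,-3.8,41 40,-3.8,41 60,-3.8,41;  python3 - <<'E'
from h import *
p,d=eyes.get_image("wrist"); cv2.imwrite("pics/w8.png",p[:,:,::-1])
a=cv2.imread("pics/w8.png"); cv2.imwrite("pics/w8c.png",cv2.resize(a[100:260,240:400],None,fx=3.7,fy=3.7,interpolation=cv2.INTER_CUBIC))
E
```

```text
t 18.75 W hook [126.    0.9 163.3] lean 40.9 n [ 0.63  -0.405  0.663] F hook [-1.11  0.05 -0.98] M [ 0.58 -0.14  0.01] gw 0.0074 q [-0.02  0.09  1.8  -1.06  1.68  1.23]
 level: x 139.4 y 3.5 w -18.6 | slope: s 16.0 y -0.1 w -3.8
16,-3.8,41 -> [-0.0001 -0.0002  0.0001] spin 0.0011
22,-3.8,41 -> [ 0.0025  0.0135 -0.0055] spin 0.0011
28,-3.8,41 -> [ 0.0052  0.0271 -0.0111] spin 0.0011
40,-3.8,41 -> [ 0.0105  0.0544 -0.0224] spin 0.0011
60,-3.8,41 -> [ 0.0194  0.0999 -0.0411] spin 0.0011
```

View pics/w8c.png

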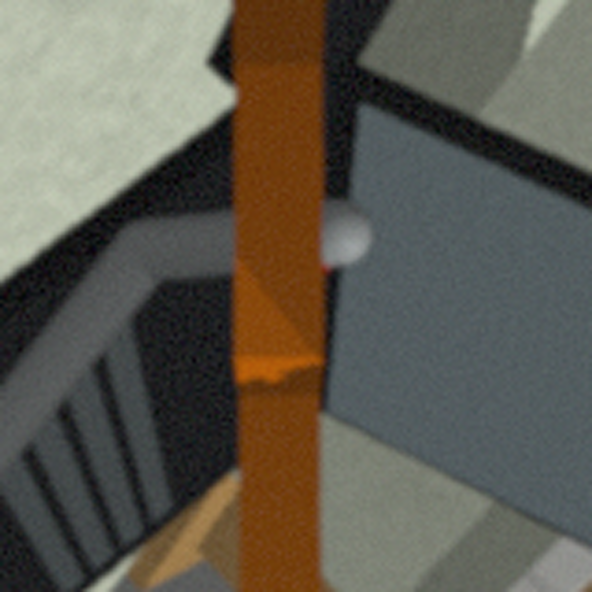

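No contact force so far, and the barb is entering the window. I go on.

Emit:
play_rows:
  moves:
    - {"dx": 0.0013,"dy": 0.0065,"dz": -0.0028,"spin": 0}
    - {"dx": 0.0025,"dy": 0.0135,"dz": -0.0055,"spin": 0}
    - {"dx": 0.0025,"dy": 0.0135,"dz": -0.0055,"spin": 0}
    - {"dx": 0.0038,"dy": 0.02,"dz": -0.0083,"spin": 0}
    - {"dx": 0.0052,"dy": 0.027,"dz": -0.011,"spin": 0}
    - {"dx": 0.0052,"dy": 0.027,"dz": -0.011,"spin": 0}

```text
time_s: 19.55
tool_pos: [0.5371, -0.2372, 0.2107]
tcp_rot: [[0.788, 0.554, -0.268], [0.061, -0.504, -0.862], [-0.612, 0.663, -0.431]]
force: [-0.9, 0.2, -1.3]
grip_width: 0.0074
```

```bash
python3 plan.py  28,-3.8,41 40,-3.8,41 60,-3.8,41 80,-3.8,41;  python3 - <<'E'
from h import *
p,d=eyes.get_image("wrist"); cv2.imwrite("pics/w9.png",p[:,:,::-1])
a=cv2.imread("pics/w9.png"); cv2.imwrite("pics/w9c.png",cv2.resize(a[100:260,240:400],None,fx=3.7,fy=3.7,interpolation=cv2.INTER_CUBIC))
E
```

```text
t 19.55 W hook [135.    0.8 171.2] lean 40.9 n [ 0.629 -0.405  0.663] F hook [-0.94  0.07 -1.26] M [ 0.59 -0.11  0.02] gw 0.0074 q [-0.02  0.1   1.77 -1.06  1.68  1.22]
 level: x 156.8 y 6.2 w -29.7 | slope: s 28.0 y -0.0 w -3.8
28,-3.8,41 -> [-0.0001 -0.0002  0.    ] spin 0.0011
40,-3.8,41 -> [ 0.0053  0.027  -0.0112] spin 0.0011
60,-3.8,41 -> [ 0.0141  0.0725 -0.03  ] spin 0.0011
80,-3.8,41 -> [ 0.023   0.118  -0.0487] spin 0.0011
```

View pics/w9c.png

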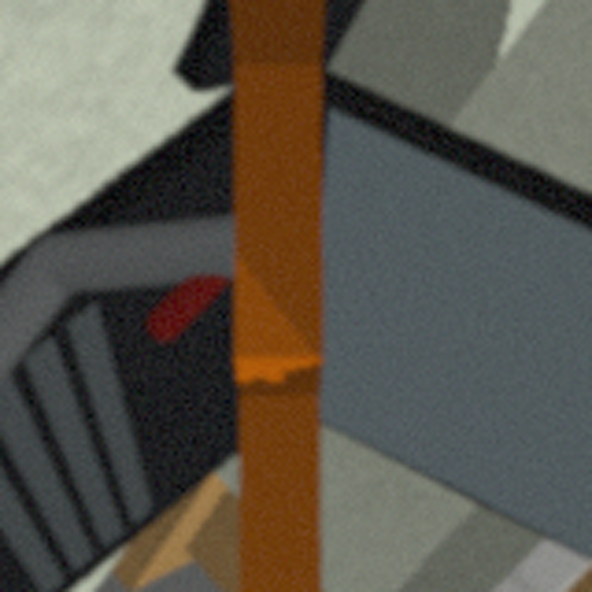

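The barb, at crop (185,305), is now behind the plate. I clear the rod's end.

Emit:
play_rows:
  moves:
    - {"dx": 0.0027,"dy": 0.0135,"dz": -0.0056,"spin": 0}
    - {"dx": 0.0053,"dy": 0.027,"dz": -0.0112,"spin": 0}
    - {"dx": 0.01,"dy": 0.05,"dz": -0.02,"spin": 0}
    - {"dx": 0.0141,"dy": 0.0725,"dz": -0.03,"spin": 0}
    - {"dx": 0.023,"dy": 0.118,"dz": -0.0487,"spin": 0}
    - {"dx": 0.023,"dy": 0.118,"dz": -0.0487,"spin": 0}
    - {"dx": 0.023,"dy": 0.118,"dz": -0.0487,"spin": 0}

```text
time_s: 20.48
tool_pos: [0.5753, -0.2435, 0.2441]
tcp_rot: [[0.788, 0.554, -0.268], [0.061, -0.504, -0.862], [-0.613, 0.662, -0.431]]
force: [0.6, 0.1, -0.6]
grip_width: 0.0074
```

```bash
python3 st.py; python3 plan.py 80,-3.8,41 80,-3.8,0; python3 - <<'E'
from h import *
p,d=eyes.get_image("scene"); cv2.imwrite("pics/s2.png",p[:,:,::-1])
E
```

```text
{'time_s': 20.475, 'qpos': [-0.03, 0.149, 1.657, -1.07, 1.707, 1.156], 'tool_pos': [0.575, -0.244, 0.244], 'tcp_rot': [[0.788, 0.554, -0.268], [0.061, -0.504, -0.862], [-0.613, 0.662, -0.431]], 'force': [0.56, 0.065, -0.628], 'moment': [0.6, -0.092, -0.023], 'grip_width': 0.007}
az -107.29 below horiz 25.54 ty_z 0.662
t 20.48 W hook [173.7   0.9 204.5] lean 40.9 n [ 0.63  -0.406  0.662] F hook [ 0.54  0.16 -0.63] M [ 0.6  -0.09 -0.02] gw 0.0074 q [-0.03  0.15  1.66 -1.07  1.71  1.16]
 level: x 230.5 y 17.4 w -76.7 | slope: s 79.0 y -0.1 w -3.6
80,-3.8,41 -> [-0.0003  0.0018 -0.0009] spin 0.0017
80,-3.8,0 -> [ 0.0498  0.1148 -0.0009] spin -0.525
```

View pics/s2.png

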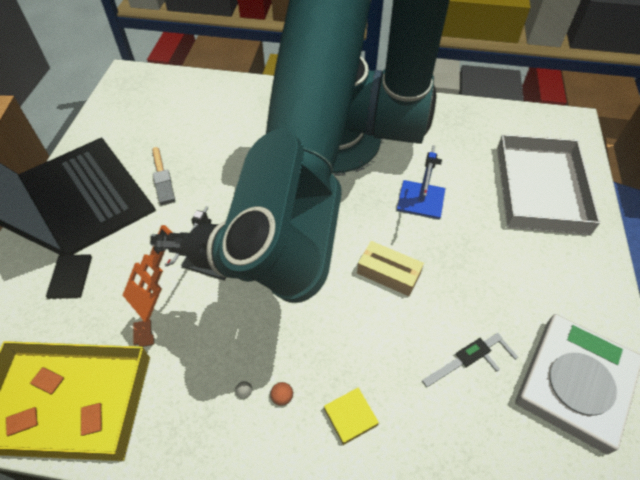

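The gauge is off the hook and free, at scene (145,285). I move it outward and up, then set it upright.

```bash
python3 go.py $(python3 -c "
from geo import *
p=np.array(monitor.sense()['tool_pos']); print(*(p+.09*xh+[0,0,.08]))"); python3 - <<'E'
from kin import *
np.set_printoptions(precision=2,suppress=True)
from h import monitor
s=monitor.sense();R=np.array(s['tcp_rot'])@rot(Z,np.radians(-47.2)); q=np.array(s['qpos']);q[5]-=.8
print(R)
pts=[[.663,-.258,.324],[.55,.0,.32],[.42,.175,.28],[.416,.176,.15]]
a=pts[0]
for b in pts:
    for t in (.33,.67,1):
        X=np.array(a)*(1-t)+np.array(b)*t; q,pe,re=ik(X,R,q,seeds=1); print(X,q,round(pe,4),round(re,3))
    a=b
E
```

```text
from [ 0.5752 -0.2435  0.244 ] shares [ 0.05    0.2742 -0.1137] mm [ 20.  109.7 -45.5] dist 0.12
[[ 0.13  0.95 -0.27]
 [ 0.41 -0.3  -0.86]
 [-0.9   0.   -0.43]]
[ 0.66 -0.26  0.32] [-0.03  0.29  1.37 -1.09  1.77  0.2 ] 0.0 0.0
[ 0.66 -0.26  0.32] [-0.03  0.29  1.37 -1.09  1.77  0.2 ] 0.0 0.0
[ 0.66 -0.26  0.32] [-0.03  0.29  1.37 -1.09  1.77  0.2 ] 0.0 0.0
[ 0.63 -0.17  0.32] [ 0.08  0.22  1.45 -1.06  1.87  0.27] 0.0 0.0
[ 0.59 -0.09  0.32] [ 0.22  0.18  1.5  -1.02  1.98  0.35] 0.0 0.0
[0.55 0.   0.32] [ 0.35  0.16  1.52 -0.97  2.09  0.43] 0.0 0.0
[0.51 0.06 0.31] [ 0.45  0.14  1.57 -0.91  2.16  0.53] 0.0 0.0
[0.46 0.12 0.29] [ 0.57  0.13  1.6  -0.83  2.23  0.64] 0.0 0.0
[0.42 0.17 0.28] [ 0.67  0.15  1.61 -0.73  2.29  0.75] 0.0 0.0
[0.42 0.18 0.24] [ 0.68  0.18  1.65 -0.69  2.24  0.81] 0.0 0.0
[0.42 0.18 0.19] [ 0.68  0.21  1.68 -0.66  2.18  0.87] 0.0 0.0
[0.42 0.18 0.15] [ 0.68  0.26  1.71 -0.63  2.13  0.92] 0.0 0.0
```

Emit:
play_rows:
  moves:
    - {"dx": 0.025,"dy": 0.137,"dz": -0.057,"spin": 0}
    - {"dx": 0.05,"dy": 0.274,"dz": -0.114,"spin": 0}
    - {"dx": 0.05,"dy": 0.274,"dz": -0.114,"spin": -0.1}
    - {"dx": 0.05,"dy": 0.274,"dz": -0.114,"spin": -0.2}
    - {"dx": 0.05,"dy": 0.274,"dz": -0.114,"spin": -0.3}
    - {"dx": 0.05,"dy": 0.274,"dz": -0.114,"spin": -0.4}
    - {"dx": 0.05,"dy": 0.274,"dz": -0.114,"spin": -0.48}
    - {"dx": 0.05,"dy": 0.274,"dz": -0.114,"spin": -0.525}
    - {"dx": 0.05,"dy": 0.274,"dz": -0.114,"spin": -0.525}

```text
time_s: 21.65
tool_pos: [0.6636, -0.2582, 0.3235]
tcp_rot: [[0.127, 0.955, -0.269], [0.412, -0.297, -0.861], [-0.902, -0.001, -0.431]]
force: [0.0, -0.0, -1.4]
grip_width: 0.0077
```

```bash
python3 st.py; python3 go.py .55 0 .32; python3 go.py .43 .19 .30;
```

```text
{'time_s': 21.65, 'qpos': [-0.046, 0.285, 1.365, -1.097, 1.766, 0.184], 'tool_pos': [0.664, -0.258, 0.324], 'tcp_rot': [[0.127, 0.955, -0.269], [0.412, -0.297, -0.861], [-0.902, -0.001, -0.431]], 'force': [0.003, -0.034, -1.376], 'moment': [0.533, -0.166, -0.002], 'grip_width': 0.008}
az -107.32 below horiz 25.53 ty_z -0.001
from [ 0.6636 -0.2582  0.3235] shares [ 0.2375 -0.4631 -0.4759] mm [  95.  -185.2 -190.4] dist 0.282
from [ 0.6636 -0.2582  0.3235] shares [ 0.44   -0.8907 -0.783 ] mm [ 176.  -356.3 -313.2] dist 0.506
```

Emit:
play_rows:
  moves:
    - {"dx": 0.05,"dy": -0.1,"dz": -0.09,"spin": 0}
    - {"dx": 0.1,"dy": -0.2,"dz": -0.18,"spin": 0}
    - {"dx": 0.15,"dy": -0.3,"dz": -0.265,"spin": 0}
    - {"dx": 0.2,"dy": -0.4,"dz": -0.35,"spin": 0}
    - {"dx": 0.25,"dy": -0.5,"dz": -0.44,"spin": 0}
    - {"dx": 0.3,"dy": -0.6,"dz": -0.53,"spin": 0}
    - {"dx": 0.35,"dy": -0.7,"dz": -0.615,"spin": 0}
    - {"dx": 0.4,"dy": -0.8,"dz": -0.705,"spin": 0}
    - {"dx": 0.42,"dy": -0.85,"dz": -0.75,"spin": 0}
    - {"dx": 0.44,"dy": -0.89,"dz": -0.783,"spin": 0}
    - {"dx": 0.44,"dy": -0.89,"dz": -0.783,"spin": 0}
    - {"dx": 0.44,"dy": -0.89,"dz": -0.783,"spin": 0}

```text
time_s: 23.15
tool_pos: [0.4306, 0.1894, 0.2999]
tcp_rot: [[0.128, 0.955, -0.269], [0.411, -0.298, -0.861], [-0.902, -0.0, -0.431]]
force: [-0.3, -0.7, -0.7]
grip_width: 0.0073
```

```bash
python3 st.py; python3 - <<'E'
from h import *
for n in ("scene","top","wrist"):
    m=eyes.camera_model(n)
    p,d=eyes.get_image(n); cv2.imwrite(f"pics/{n}3.png",p[:,:,::-1]); np.save(f"pics/{n}3_d.npy",d)
    if n=="wrist": np.save("pics/wrist3_m.npy",m,allow_pickle=True)
a=cv2.imread("pics/scene3.png"); b=cv2.imread("pics/top3.png")
cv2.imwrite("pics/s3c.png",np.hstack([cv2.resize(a[150:310,310:470],(400,400),interpolation=cv2.INTER_CUBIC),cv2.resize(b[190:330,190:330],(400,400),interpolation=cv2.INTER_CUBIC)]))
E
```

```text
{'time_s': 23.15, 'qpos': [0.674, 0.149, 1.562, -0.76, 2.319, 0.713], 'tool_pos': [0.431, 0.189, 0.3], 'tcp_rot': [[0.128, 0.955, -0.269], [0.411, -0.298, -0.861], [-0.902, -0.0, -0.431]], 'force': [-0.306, -0.688, -0.728], 'moment': [0.544, -0.184, -0.031], 'grip_width': 0.007}
az -107.33 below horiz 25.52 ty_z -0.0
```

View pics/s3c.png

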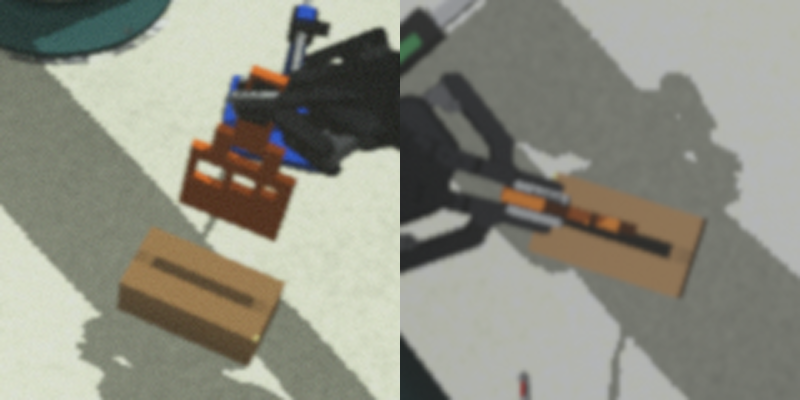

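View pics/wrist3.png

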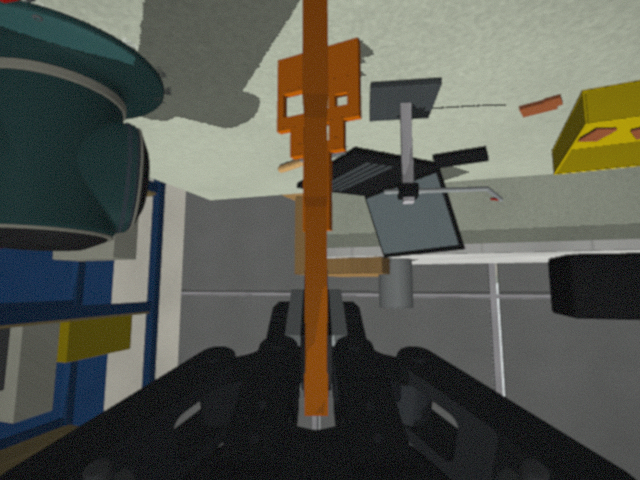

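```bash
python3 - <<'E'
from plan import *
A=R@B; W=p+R@oW; G=W+.064*A[:,2]
print("G",G,"A",A.round(3).tolist())
def P3(n,y,z): return G+A@np.array([n,y,z])/1000
for n in ("scene","top"):
    im=cv2.imread(f"pics/{n}3.png")
    x0,y0,w,sc=(370,165,70,10) if n=="scene" else (215,245,75,10)
    c=cv2.resize(im[y0:y0+60 if n=="top" else y0+90,x0:x0+w],None,fx=sc,fy=sc if n=="top" else 6.6,interpolation=cv2.INTER_CUBIC) if False else cv2.resize(im[y0:y0+(50 if n=="top" else 85),x0:x0+w],None,fx=7 if n=="scene" else 10,fy=7 if n=="scene" else 10,interpolation=cv2.INTER_CUBIC)
    k=7 if n=="scene" else 10
    for q in [(4,-42,-148),(4,42,-148),(-4,-42,-148),(-4,42,-148),(4,-13,27),(4,13,27),(-4,-13,27),(-4,13,27)]:
        u,v=pix(C[n],P3(*q)); cv2.circle(c,(int((u-x0+.5)*k),int((v-y0+.5)*k)),3,(255,0,255) if q[0]>0 else (0,255,0),-1)
    cv2.imwrite(f"pics/{n}3p.png",c)
E
```

```text
G [0.43527529 0.20576473 0.30783507] A [[0.954, 0.298, 0.001], [-0.298, 0.954, -0.0], [-0.001, -0.0, 1.0]]
```

View pics/scene3p.png

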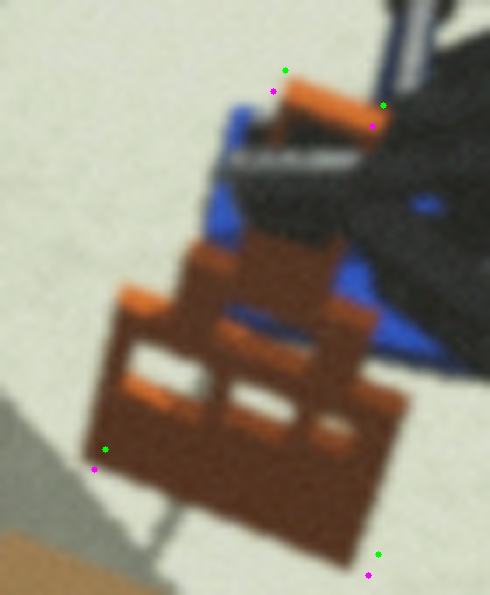

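View pics/top3p.png

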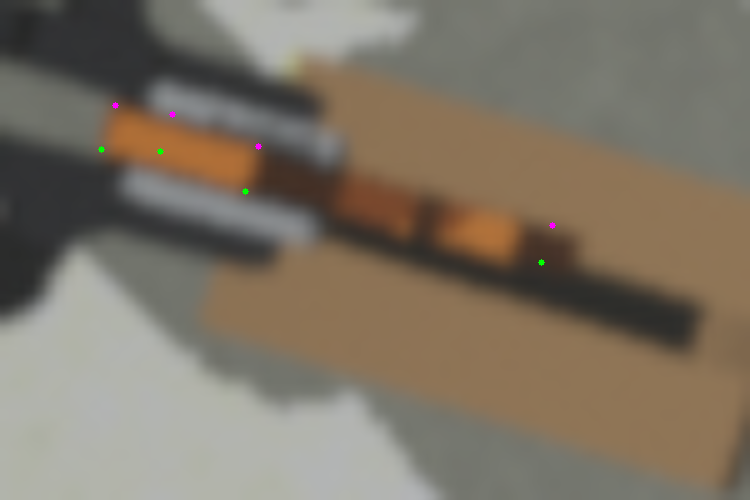

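The plate's normal position agrees with the prediction to about 1 mm in both views. The gauge is rolled about 1.5° in its own plane, which the slot's 12 mm end play allows. I descend to just above the slot and look again.

```bash
python3 - <<'E'
from plan import *
d=np.array([.422,.194,.206])-np.array([.43528,.20576,.30784]); print("shares",(R.T@d/.4).round(4))
d[2]=0; print("xy only",(R.T@d/.4).round(4))
E
```

```text
shares [ 0.2134 -0.0228  0.144 ]
xy only [-0.0164 -0.0229  0.0343]
```

Emit:
play_rows:
  moves:
    - {"dx": -0.016,"dy": -0.023,"dz": 0.034,"spin": 0}
    - {"dx": 0.05,"dy": -0.023,"dz": 0.065,"spin": 0}
    - {"dx": 0.11,"dy": -0.023,"dz": 0.095,"spin": 0}
    - {"dx": 0.16,"dy": -0.023,"dz": 0.118,"spin": 0}
    - {"dx": 0.19,"dy": -0.023,"dz": 0.133,"spin": 0}
    - {"dx": 0.213,"dy": -0.023,"dz": 0.144,"spin": 0}
    - {"dx": 0.213,"dy": -0.023,"dz": 0.144,"spin": 0}
    - {"dx": 0.213,"dy": -0.023,"dz": 0.144,"spin": 0}

```text
time_s: 24.3
tool_pos: [0.4173, 0.1776, 0.1989]
tcp_rot: [[0.129, 0.954, -0.269], [0.412, -0.298, -0.861], [-0.902, 0.0, -0.432]]
force: [-0.2, -0.0, -0.9]
grip_width: 0.0074
```

```bash
python3 - <<'E'
from plan import *
A=R@B; W=p+R@oW; G=W+.064*A[:,2]
print("t",s['time_s'],"G",G,"force",np.round(s['force'],2))
for n in ("scene","top"):
    im,d=eyes.get_image(n); im=im[:,:,::-1].copy(); cv2.imwrite(f"pics/{n}4.png",im)
    x0,y0,w,h=(345,190,85,105) if n=="scene" else (215,240,80,60)
    k=5.6 if n=="scene" else 9.5
    cv2.imwrite(f"pics/{n}4p.png",cv2.resize(im[y0:y0+h,x0:x0+w],None,fx=k,fy=k,interpolation=cv2.INTER_CUBIC))
E
```

```text
t 24.3 G [0.42207223 0.19410592 0.20673636] force [-0.19 -0.02 -0.88]
```

View pics/scene4p.png

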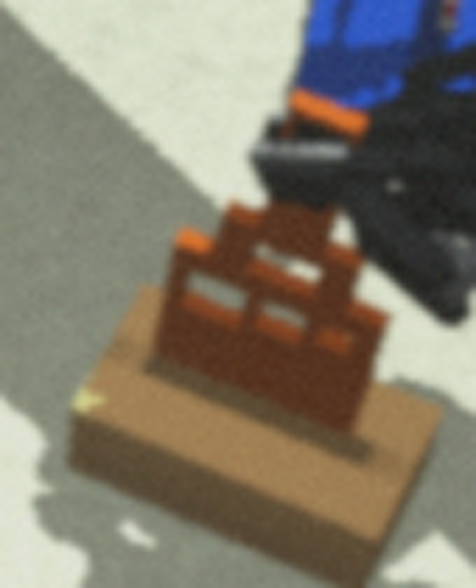

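View pics/top4p.png

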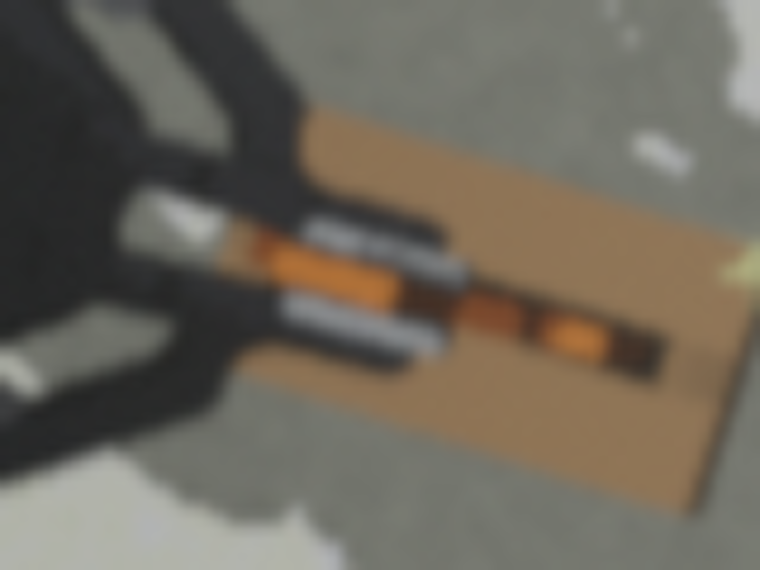

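```bash
python3 - <<'E'
import cv2,numpy as np
a=cv2.imread("pics/scene4.png");b=cv2.imread("pics/top4.png")
cv2.imwrite("pics/scene4q.png",cv2.resize(a[235:285,355:425],None,fx=11,fy=11,interpolation=cv2.INTER_LANCZOS4))
cv2.imwrite("pics/top4q.png",cv2.resize(b[255:295,235:295],None,fx=13,fy=13,interpolation=cv2.INTER_LANCZOS4))
E
```

```text
(no output)
```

View pics/scene4q.png

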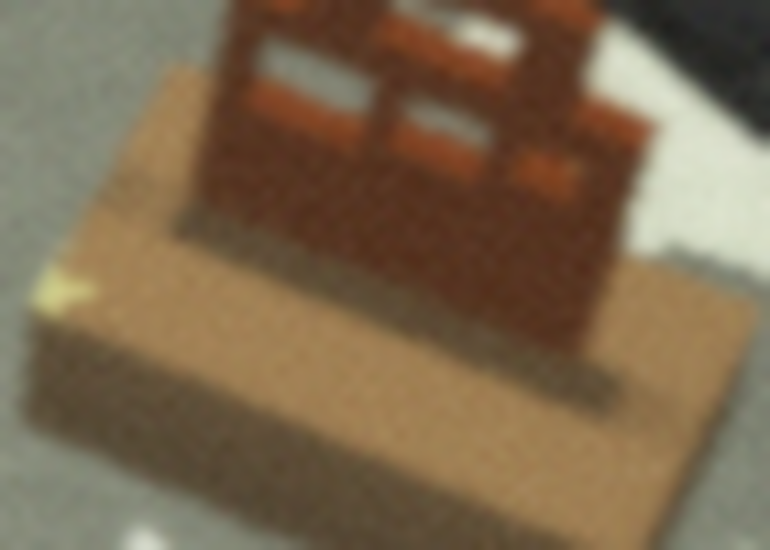

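View pics/top4q.png

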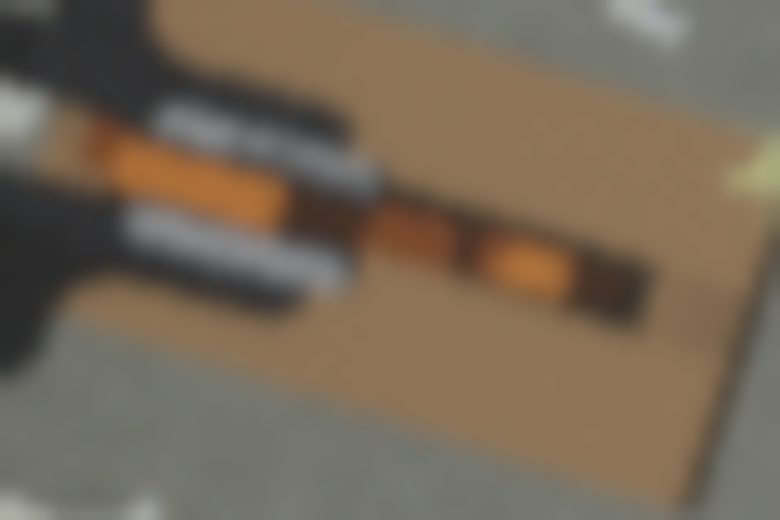

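```bash
python3 - <<'E'
from plan import *
A=R@B; n=A[:,0];y=A[:,1]; G=p+R@oW+.064*A[:,2]
S,T=C["scene"],C["top"]
def s(x,yv,z): return onz(S,355+x/11-.5+.5/11*0,235+yv/11-.5,z)
def t(x,yv,z): return onz(T,235+x/13-.5,255+yv/13-.5,z)
f=[s(195,205,G[2]-.148),s(580,355,G[2]-.148)]
r=[s(175,235,.045),s(605,412,.045)]
for nm,L in(("foot front edge",f),("slot front rim",r)):
    print(nm,[((X-G)@n*1000).round(1) for X in L],[((X-G)@y*1000).round(1) for X in L],"az",np.degrees(np.arctan2(*(L[0]-L[1])[[1,0]])).round(2))
print("plate az",np.degrees(np.arctan2(y[1],y[0])).round(2))
print("top: slot end corners",[(((X-G)@n*1000).round(1),((X-G)@y*1000).round(1)) for X in (t(655,262,.045),t(638,330,.045))])
# handle top face in top view: back edge pts/front edge pts
zt=G[2]+.027
print("handle top",[(((X-G)@n*1000).round(1),((X-G)@y*1000).round(1)) for X in (t(110,140,zt),t(285,180,zt),t(105,190,zt),t(280,235,zt))])
# earlier unobstructed top slot mask (from top0)
print("top0 slot mid",((np.array([.4200,.1900,0])-G)@n*1000).round(1),((np.array([.4200,.1900,0])-G)@y*1000).round(1))
print("scene0 slot mid",((np.array([.4228,.1935,0])-G)@n*1000).round(1),((np.array([.4228,.1935,0])-G)@y*1000).round(1))
E
```

```text
foot front edge [np.float64(4.7), np.float64(3.6)] [np.float64(-45.2), np.float64(36.8)] az -106.58
slot front rim [np.float64(4.2), np.float64(4.9)] [np.float64(-48.6), np.float64(44.6)] az -107.76
plate az 72.64
top: slot end corners [(np.float64(5.1), np.float64(-50.7)), (np.float64(-7.5), np.float64(-51.3))]
handle top [(np.float64(2.4), np.float64(14.3)), (np.float64(4.0), np.float64(-12.7)), (np.float64(-5.0), np.float64(12.8)), (np.float64(-4.1), np.float64(-14.4))]
top0 slot mid -0.8 -4.7
scene0 slot mid 0.9 -0.5
```

```bash
python3 - <<'E'
from plan import *
A=R@B; n=A[:,0];y=A[:,1]; G=p+R@oW+.064*A[:,2]
for nm,(x0,y0,w,h) in (("scene",(351,235,80,60)),("top",(226,241,80,60))):
    im=cv2.imread(f"pics/{nm}0.png")[y0:y0+h,x0:x0+w].astype(float)
    k=10; big=cv2.resize(im,None,fx=k,fy=k,interpolation=cv2.INTER_CUBIC).mean(2)
    # sample along n through slot at several y positions in z=.045 plane, using predicted pixel; find half-level edges
    res=[]
    for yy in np.arange(-40,36,5):
        prof=[];ns=np.arange(-25,25,.25)
        for nn in ns:
            X=G+n*nn/1000+y*yy/1000; X=np.array([X[0],X[1],.045]); u,v=pix(C[nm],X)
            uu=(u-x0+.5)*k-.5; vv=(v-y0+.5)*k-.5
            prof.append(big[int(np.clip(vv,0,h*k-1)),int(np.clip(uu,0,w*k-1))])
        prof=np.array(prof); i=np.argmin(prof); hi=np.percentile(prof,80); lv=(hi+prof[i])/2
        a=i
        while a>0 and prof[a]<lv:a-=1
        b=i
        while b<len(prof)-1 and prof[b]<lv:b+=1
        res.append((yy,ns[a],ns[b]))
    res=np.array(res); print(nm); print("lo",res[:,1],"\nhi",res[:,2]); m=np.median(res[:,1:],0); print(m,m.mean(),"slope deg",np.degrees(np.polyfit(res[:,0],res[:,1:].mean(1),1)[0]))
E
```

```text
scene
lo [-7.   -6.5  -6.75 -6.75 -6.5  -6.25 -6.5  -6.   -5.75 -6.   -5.75 -5.75
 -5.5  -5.5  -5.   -5.25] 
hi [5.5  5.75 5.25 5.75 6.25 6.25 6.   6.25 6.75 6.25 6.75 7.25 6.75 6.75
 7.25 7.25]
[-6.    6.25] 0.125 slope deg 1.367094150882001
top
lo [-7.75 -7.75 -7.5  -7.25 -7.25 -7.   -7.25 -6.75 -7.   -6.75 -6.75 -6.75
 -6.25 -6.25 -6.   -5.75] 
hi [4.25 4.5  4.75 4.5  5.   4.75 4.75 5.   5.25 5.25 5.5  5.75 5.75 6.
 5.75 6.25]
[-6.875  5.125] -0.875 slope deg 1.377626463292494
```

Slot centre is within 0.2 mm of the plate's centre plane after camera-bias correction, with a yaw mismatch of 1.4°. Margin is about 1.5 mm. I lower it, feeling.

Emit:
play_rows:
  moves:
    - {"dx": 0.0135,"dy": 0,"dz": 0.005,"spin": 0}
    - {"dx": 0.027,"dy": 0,"dz": 0.011,"spin": 0}
    - {"dx": 0.036,"dy": 0,"dz": 0.0155,"spin": 0}
    - {"dx": 0.045,"dy": 0,"dz": 0.02,"spin": 0}
    - {"dx": 0.045,"dy": 0,"dz": 0.02,"spin": 0}

```text
time_s: 25.02
tool_pos: [0.4174, 0.1781, 0.1789]
tcp_rot: [[0.129, 0.954, -0.269], [0.412, -0.298, -0.861], [-0.902, -0.0, -0.431]]
force: [-0.3, 0.5, -0.9]
grip_width: 0.0073
```

```bash
python3 st.py
```

```text
{'time_s': 25.025, 'qpos': [0.673, 0.211, 1.7, -0.657, 2.166, 0.878], 'tool_pos': [0.417, 0.178, 0.179], 'tcp_rot': [[0.129, 0.954, -0.269], [0.412, -0.298, -0.861], [-0.902, -0.0, -0.431]], 'force': [-0.271, 0.539, -0.871], 'moment': [0.566, -0.209, -0.025], 'grip_width': 0.007}
az -107.36 below horiz 25.55 ty_z -0.0
```

Emit:
play_rows:
  moves:
    - {"dx": 0.0135,"dy": 0,"dz": 0.0065,"spin": 0}
    - {"dx": 0.027,"dy": 0,"dz": 0.013,"spin": 0}
    - {"dx": 0.04,"dy": 0,"dz": 0.019,"spin": 0}
    - {"dx": 0.05,"dy": 0,"dz": 0.024,"spin": 0}
    - {"dx": 0.057,"dy": 0,"dz": 0.027,"spin": 0}
    - {"dx": 0.057,"dy": 0,"dz": 0.027,"spin": 0}

```text
time_s: 25.78
tool_pos: [0.4174, 0.1781, 0.1535]
tcp_rot: [[0.128, 0.954, -0.269], [0.412, -0.298, -0.861], [-0.902, -0.0, -0.431]]
force: [-0.4, 0.8, -0.9]
grip_width: 0.0074
```

```bash
python3 st.py
```

```text
{'time_s': 25.775, 'qpos': [0.673, 0.238, 1.714, -0.641, 2.134, 0.908], 'tool_pos': [0.417, 0.178, 0.154], 'tcp_rot': [[0.128, 0.954, -0.269], [0.412, -0.298, -0.861], [-0.902, -0.0, -0.431]], 'force': [-0.424, 0.761, -0.867], 'moment': [0.602, -0.153, -0.017], 'grip_width': 0.007}
az -107.36 below horiz 25.54 ty_z -0.0
```

Now about 0.8 mm per step to feel the floor.

Emit:
play_rows:
  moves:
    - {"dx": 0.0018,"dy": 0,"dz": 0.0009,"spin": 0}
    - {"dx": 0.0036,"dy": 0,"dz": 0.0017,"spin": 0}
    - {"dx": 0.0036,"dy": 0,"dz": 0.0017,"spin": 0}

```text
time_s: 26.15
tool_pos: [0.4175, 0.1781, 0.1525]
tcp_rot: [[0.129, 0.954, -0.269], [0.411, -0.299, -0.861], [-0.902, 0.0, -0.431]]
force: [-0.4, -0.8, 4.0]
grip_width: 0.0073
```

Emit:
play_rows:
  moves:
    - {"dx": 0.0018,"dy": 0,"dz": 0.0009,"spin": 0}
    - {"dx": 0.0018,"dy": 0,"dz": 0.0009,"spin": 0}

```text
time_s: 26.4
tool_pos: [0.4175, 0.1782, 0.1525]
tcp_rot: [[0.13, 0.954, -0.269], [0.411, -0.299, -0.861], [-0.903, 0.001, -0.431]]
force: [0.1, -0.5, 7.2]
grip_width: 0.0074
```

Emit:
play_rows:
  moves:
    - {"dx": 0.0018,"dy": 0,"dz": 0.0009,"spin": 0}
    - {"dx": 0.0018,"dy": 0,"dz": 0.0009,"spin": 0}

```text
time_s: 26.65
tool_pos: [0.4176, 0.1782, 0.1525]
tcp_rot: [[0.131, 0.954, -0.27], [0.41, -0.3, -0.861], [-0.903, 0.002, -0.43]]
force: [-1.3, -1.6, 7.6]
grip_width: 0.0075
```

Firm floor contact at about 8 N. I relax, then open a little.

Emit:
play_rows:
  moves:
    - {"dx": -0.0008,"dy": 0,"dz": -0.0004,"spin": 0}
    - {"dx": -0.0008,"dy": 0,"dz": -0.0004,"spin": 0}

```text
time_s: 26.9
tool_pos: [0.4176, 0.1782, 0.1528]
tcp_rot: [[0.13, 0.954, -0.269], [0.41, -0.299, -0.861], [-0.903, 0.002, -0.431]]
force: [-0.5, -0.5, -0.8]
grip_width: 0.0074
```

Emit:
play_rows:
  moves:
    - {"dx": 0,"dy": 0,"dz": 0,"spin": 0}
    - {"dx": 0,"dy": 0,"dz": 0,"spin": 0}
    - {"dx": 0,"dy": 0,"dz": 0,"spin": 0}
    - {"dx": 0,"dy": 0,"dz": 0,"spin": 0}
  jaw: -0.5

```text
time_s: 27.4
tool_pos: [0.4176, 0.1782, 0.1528]
tcp_rot: [[0.13, 0.954, -0.269], [0.41, -0.299, -0.861], [-0.903, 0.002, -0.431]]
force: [0.3, -0.3, 1.0]
grip_width: 0.0213
```

```bash
python3 st.py; python3 - <<'E'
from h import *
for n in ("scene","wrist"):
    im,d=eyes.get_image(n); im=im[:,:,::-1].copy(); cv2.imwrite(f"pics/{n}5.png",im)
a=cv2.imread("pics/scene5.png"); cv2.imwrite("pics/s5c.png",cv2.resize(a[190:295,345:445],None,fx=5.5,fy=5.5,interpolation=cv2.INTER_CUBIC))
E
```

```text
{'time_s': 27.4, 'qpos': [0.673, 0.239, 1.713, -0.641, 2.133, 0.911], 'tool_pos': [0.418, 0.178, 0.153], 'tcp_rot': [[0.13, 0.954, -0.269], [0.41, -0.299, -0.861], [-0.903, 0.002, -0.431]], 'force': [0.347, -0.349, 0.951], 'moment': [0.338, -0.114, 0.038], 'grip_width': 0.021}
az -107.37 below horiz 25.51 ty_z 0.002
```

View pics/s5c.png

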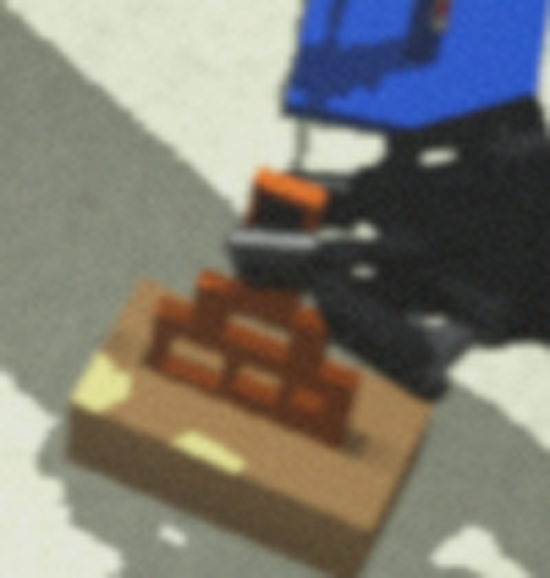

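View pics/wrist5.png

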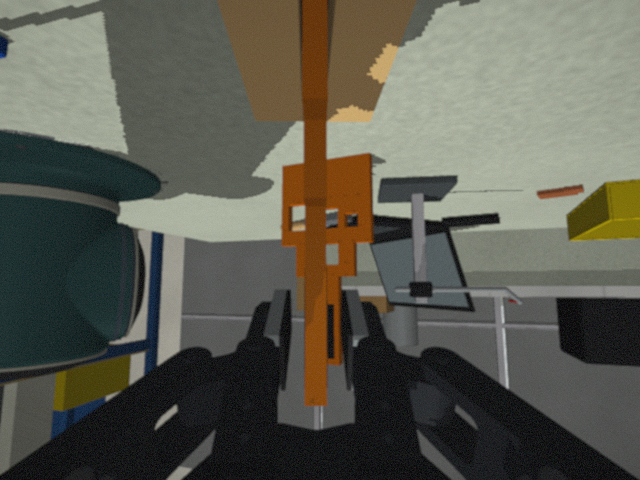

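It stands in the slot. I open wider and withdraw straight back.

Emit:
play_rows:
  moves:
    - {"dx": 0,"dy": 0,"dz": 0,"spin": 0}
    - {"dx": 0,"dy": 0,"dz": -0.02,"spin": 0}
    - {"dx": 0,"dy": 0,"dz": -0.06,"spin": 0}
    - {"dx": 0,"dy": 0,"dz": -0.1,"spin": 0}
    - {"dx": 0,"dy": 0,"dz": -0.16,"spin": 0}
    - {"dx": 0,"dy": 0,"dz": -0.24,"spin": 0}
    - {"dx": 0,"dy": 0,"dz": -0.35,"spin": 0}
    - {"dx": 0,"dy": 0,"dz": -0.45,"spin": 0}
    - {"dx": 0,"dy": 0,"dz": -0.45,"spin": 0}
  jaw: -0.1

```text
time_s: 28.62
tool_pos: [0.4666, 0.3358, 0.2311]
tcp_rot: [[0.131, 0.955, -0.268], [0.412, -0.298, -0.861], [-0.902, 0.003, -0.432]]
force: [-0.1, -0.1, -0.0]
grip_width: 0.0381
```

```bash
python3 st.py; python3 - <<'E'
from h import *
np.set_printoptions(precision=4,suppress=True)
for n in ("scene","top","wrist"):
    m=eyes.camera_model(n); im,d=eyes.get_image(n); im=im[:,:,::-1].copy(); cv2.imwrite(f"pics/{n}6.png",im); np.save(f"pics/{n}6_d.npy",d)
a=cv2.imread("pics/scene6.png"); b=cv2.imread("pics/top6.png")
cv2.imwrite("pics/s6c.png",np.hstack([cv2.resize(a[195:295,345:445],(400,400),interpolation=cv2.INTER_CUBIC),cv2.resize(b[235:305,225:295],(400,400),interpolation=cv2.INTER_CUBIC)]))
E
```

```text
{'time_s': 28.625, 'qpos': [0.79, 0.459, 1.295, -0.63, 2.357, 0.877], 'tool_pos': [0.467, 0.336, 0.231], 'tcp_rot': [[0.131, 0.955, -0.268], [0.412, -0.298, -0.861], [-0.902, 0.003, -0.432]], 'force': [-0.105, -0.109, -0.036], 'moment': [0.441, -0.167, -0.005], 'grip_width': 0.038}
az -107.26 below horiz 25.61 ty_z 0.003
```

View pics/s6c.png

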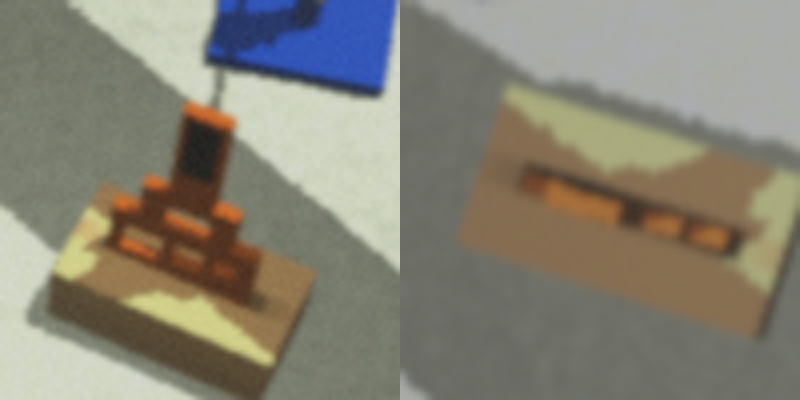

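View pics/scene6.png

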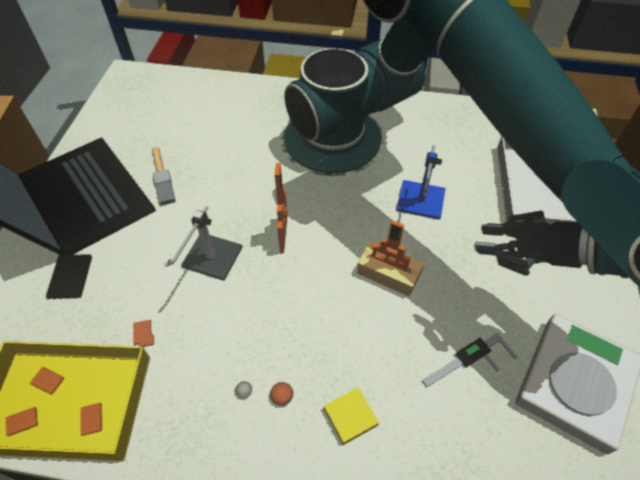

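```bash
python3 - <<'E'
from h import *
np.set_printoptions(precision=4,suppress=True)
ds=np.load("pics/scene6_d.npy");dt=np.load("pics/top6_d.npy")
print("tri",*tri([(C["scene"],397.2,223.6),(C["top"],257.2,270.2)]))
for u,v in((392,222),(395,223),(398,224),(401,225)): print("scene",dep(C["scene"],ds,u,v))
for u,v in((254,269),(257,270),(260,271)): print("top",dep(C["top"],dt,u,v))
print("rest top ref", dep(C["scene"],ds,375,272),dep(C["top"],dt,250,284))
E
```

```text
tri [0.4197 0.1887 0.1826] [0.0013, 0.0013]
scene [0.4202 0.1792 0.1866]
scene [0.4194 0.1854 0.1836]
scene [0.423  0.1914 0.1862]
scene [0.4221 0.1977 0.183 ]
top [0.4223 0.1933 0.1866]
top [0.4202 0.1876 0.1841]
top [0.418  0.1813 0.1848]
rest top ref [0.4484 0.161  0.0388] [ 0.3916  0.2343 -0.    ]
```

```bash
python3 - <<'E'
from station import monitor, eyes, r
print(r.hand_in()); s=monitor.sense(); print(s['time_s'],s['force'])
E
```

```text
the job is handed in; nothing more can be done
None
the job is handed in; nothing more can be done
```

The orange gauge is off the barbed hook and stands upright in the slot of the wooden rest. I let go of it, withdrew the gripper and handed the job in at about 29 s.

**Removal:**
- The moves cannot tilt the tool directly. I tilted it by commanding poses just out of reach, until it pointed about 25° below level along the plate.
- I gripped the handle across its 8 mm, raised it 6.5 mm and moved it out towards the bend, which I measured at about 116 mm out with a slope of about 41°.
- I leaned it back 41° and slid it out over the barb. The wrist readings taken between steps never showed more than about 1.5 N, which is mostly the gauge's own weight.
- I did not hold the window's lower edge pressed on the rod's underside as you described. I kept a planned gap of under 2 mm there instead.

**Placing:** I lowered it with the floor reached at about 8 N, eased off, and only then opened the jaws.

**Last checks:**
- **Seating:** the handle's top reads about 0.183–0.187 m by depth, where 0.185 m means fully down. It is level along its width.
- **Surroundings:** by eye in the last overview picture, the other things are where they were. I did not measure them.
- **Disagreements:** the two fixed cameras put the slot 1–2 mm apart across its width, and the gauge sat about 1.5° rolled in the grip. Both were within the slot's play, and the gauge stood level once released.

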